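# Hook the master plate out from under the cover and lean it on the sloped rest

### The job

The blue master plate has slid in under the low clear cover, too deep for a hand: take the orange-handled reach hook, drag the plate right out onto the open bench with it (do not take hold of the plate while it is still under the cover), and lay the hook flat on the bench again. Then grip the plate and lean it gently on the sloped rest, lengthways up the slope, centred, red seals outward, lying flat against the slope with its lower edge down on the ledge. Leave the oil bottle and the roll of white tape on the cover where they are.

Things in the scene. Friction and masses are not known exactly. Their poses are not given: they have to be found in the camera images.
- master_plate: Blue flat plate, 110 x 62 x 12 mm, about 0.2 kg, three red seals on its top face. Origin: centre of its underside; x along its length, y across its width, z out of the face with the seals. It starts flat on the bench under the cover, seals up, length across the opening, its near long side 34 to 53 mm inside.
- hook: Reach hook lying level on the bench, about 0.14 kg. Origin: on the bench under the middle of the orange grip block (60 mm long, 24 wide, 34 high; take it across its width from above). x along the rod to the blade, z up. Rod 8 mm thick, 22 to 30 mm above the hook's underside. Blade: see blade point.
- hook_blade (a point): Middle of the lower edge of the hook's downturned steel blade, on its inner face (towards the grip): 175 mm ahead of the hook's origin, level with the grip's underside. Axes as the hook's. The blade is 44 mm wide (y), 34 mm high and 6 mm thick (to x = 181 mm).
- cover: Low fixed cover: aluminium sides and back wall, clear flat roof. Origin: on the bench, centre of the covered floor; open only at its front, which faces its -x; z up. Inside: x from -75 mm (opening) to +70 (back wall), y -75 to +75, 60 mm high; roof top at 65 mm; side flanges out to y = +-97. A roll of white tape lies on the roof.
- rest: Fixed sloped rest: grey base 110 x 84 x 8 mm; on it an aluminium back plate, 40 mm wide and 90 mm long, rising at 45 degrees towards +x, with a 40 mm wide ledge square to its foot, standing 18 mm out from the slope. Origin: underside of the base, centre; front faces -x. It is narrower than the blue plate, so fingers on the plate's long sides pass it.
- rest_face (a point): Point on the sloped face of the rest where the centre of the blue plate's underside lies when seated: 55 mm up the slope from the ledge, on the middle line, 63 mm above the bench. x up the slope, y along the ledge, z square out of the slope (forward and up).
- oil_bottle: Bystander: oil bottle with red spout, 41 mm across, 125 mm tall, standing behind, between the cover and the rest. Origin: centre of its underside.
- tape_white: Bystander: roll of white tape, 53 mm across, 14 mm high, lying on the cover's roof. Origin: centre of its underside.
Mind the look-alikes: they are no part of the job. Of the things that look like the master_plate, the larger one is meant.

How it is judged (in metres and radians):
On the way, in this order (a step that is already met when the one before it is completed fails the run):
1. the hook is taken up by the gripper (contact force between the fingers and hook above 1 N and distance of hook from where it was at the start of the episode above 0.03 m), for 0.1 s.
2. the hook is pushing the plate towards the opening (moved more than 25 mm and still under the cover) (contact force between hook and master_plate above 0.1 N and distance of master_plate from where it was at the start of the episode above 0.025 m and x of master_plate in the frame of cover below -0.01 m), for 0.1 s.
3. the plate lies on the bench right outside the opening (x of master_plate in the frame of cover below -0.108 m and height (world z) of master_plate below 0.01 m), for 0.2 s.
4. the hook lies on the bench again, let go, the plate not yet on the rest (contact force between the fingers and hook below 0.05 N and height (world z) of hook below 0.008 m and angle between hook's own z axis and vertical below 0.1 rad and contact force between master_plate and rest below 0.05 N), for 0.1 s.
At the end, for the whole second after the job is handed in: Released and at rest: the plate on the slope, seals outward, within 8 mm along the slope, 15 mm along the ledge and 6 mm off the slope of the seated point, within 0.1 rad of flat and 0.12 rad of straight; the hook level on the bench (origin below 8 mm, tilt below 0.1 rad), clear of the plate (x of master_plate in the frame of rest_face between -0.008 and 0.008 m and y of master_plate in the frame of rest_face between -0.015 and 0.015 m and z of master_plate in the frame of rest_face between -0.006 and 0.006 m and angle between the z axis of master_plate and the z axis of rest_face, either way round below 0.1 rad and angle between the y axis of master_plate and the y axis of rest_face, either way round below 0.12 rad and contact force between master_plate and rest above 0.3 N and linear speed of each of master_plate, hook below 0.01 m/s and height (world z) of hook below 0.008 m and angle between hook's own z axis and vertical below 0.1 rad and contact force between master_plate and hook below 0.05 N and contact force between master_plate and the fingers below 0.05 N); the robot touches nothing.
It fails at once if the fingers touch the plate while it is under the cover (contact force between the fingers and master_plate above 0.5 N and x of master_plate in the frame of cover above -0.075 m).
It fails at once if the plate is struck hard against the rest (over 65 N) (contact force between master_plate and rest above 65 N).
It fails at once if the oil bottle or the white tape is disturbed (moved more than 25 mm) (distance of any of oil_bottle, tape_white from where it was at the start of the episode above 0.025 m).
It also fails if it takes over 69 s, if anything falls off the work surface, if the arm or the gripper's body presses on something with over 40 N, if the wrist force passes 120 N, or if a joint passes its speed limit or range.

### The arm

A 7-joint arm with a two-finger parallel gripper is mounted at the origin on a cart in front of the work surface, level with it; the furniture and walls round the work are solid. World frame = base frame: x ahead of the robot, y to its left, z up, the work surface at z = 0. Lengths are in mm, angles in rad, forces in N, time in s.
With the tool pointing down it reaches from about 425 to 800 mm from the base axis. Payload 8.3 kg.
Tool frame: the origin (TCP) lies midway between the tips of the shut fingers; the grasp point (between the pads) lies 19 mm behind it; z points along the fingers, x is the direction in which the jaws open and shut, and the axes are right-handed (so a half turn about z gives the same grasp; the last joint's range is limited). The gripper opens to 85 mm and grips with 20 to 120 N. Pads are 22 mm wide; open, the fingers measure 114 mm over their backs; the gripper's body (76 mm by 85 mm) begins 54 mm behind the grasp point. The pads swing forward as they close: fully open they stand 13 mm farther back than shut.
Start: joints at [-1.327, 0.383, 0.016, 1.37, -0.006, 1.388, -0.046], TCP at [188.704, 595.814, 231.279] pointing down, gripper open.
Joint ranges: [-2.95, 2.95], [-0.25, 2.06], [-1.52, 1.56], [0.18, 2.33], [-1.44, 4.58], [0.02, 2.06], [-3.01, 3.01]. Speed limits (rad/s): [2.39, 2.39, 3.01, 3.01, 3.14, 3.14, 3.14].

### API

Orientations are given as a 3x3 rotation matrix whose columns are the frame's x, y, z axes.
In Python, from cell import robot, vision, ticket, finder gives the robot as it stands.
- The arm moves only by the tool jog_arm, never from a script. Its argument "rows" is a list of rows, each an object with "angular": the turn, a rotation vector about the tool's x, y, z in rad, a list of three; "delta_pos": the shift along the tool's x, y, z in cm, a list of three; "fingers": the finger opening in cm, from 0 to 8.54. In form: [{"angular": [wx, wy, wz], "delta_pos": [x, y, z], "fingers": fingers}, ...]. A call has 1 to 20 rows; each row shifts and turns the pose as measured when the row begins, along the tool's axes as they then stand; what a row does not reach is not made up. A row lasts 1/12 s, in which the tool goes at most 41.7 mm and 7.16 degrees, less where a joint would pass 70% of its speed; a pose out of reach is approached as far as the arm can. A call with a gripper value outside its range is refused whole. The fingers move at their own pace and stop on an object; "squeeze" is the grip in N (left out, the last holds). Time passes only in rows, so rows that do not move let the fingers close. It gives the time, the measured TCP pose, the force and the opening at its end, in the units of the state.
- robot.get_obs(): the state, without advancing time (a new reading comes with each control period).
- vision.capture(name): name is "scene" or "top"; returns a dict with "frame" (400x640x3 uint8, red, green, blue), "vfov" (degrees; the focal length in pixels is half the picture's height over the tangent of half this angle, whatever the lens; pixels are square), "cx", "cy" (the principal point, pixels), "R" (3x3) and "t" (3): a world point X has camera coordinates R X + t. Camera axes: x right, y down, z forward; pixel columns grow to the right and rows downward; lengths in mm; the calibration is good to about 2 mm. A picture is of the moment at which its call begins. There is no depth.
- ticket.close_job(): hands the job in, once; it reports no verdict.
Trained networks look in a picture, given as the dict that the camera call returned (one of the last four; its "shot" number tells which), for a name from the list of things; names that differ only in an ending like _2 or _b are one class to them, and where a whole thing is asked for, a point or a joint stands for the part that bears it (a point fixed in the world has none). Each returns a list of dicts, best first, with "p" (0 to 1); they miss things now and then, are a little off and sometimes report something else, mostly with a low value. They report only what shows in the picture. A call takes as long as a camera call. They do not tell look-alikes from the thing itself.
- finder.find_in(thing, picture): "position" ([column, row] as shares, 0 to 1, of the picture: columns of its width, rows of its height, amid what is visible of it).
- finder.outline_of(thing, picture): "region" (400x640 bool, what is visible of it) and "position" ([column, row] as shares, 0 to 1, of the picture: columns of its width, rows of its height, amid what is visible of it).
The state is a dict: "time": time; "qpos": joint angles; "joint_velocities": joint speeds; "effort": joint torques, N m; "tool_pos": TCP position; "eef_rot": TCP orientation; "ft_force": force on the tool from outside, world axes, zero at the start; "ft_torque": the same for the moment, N m; "gripper_width": finger opening in mm.
Only numpy, scipy, OpenCV 4.12 (cv2) and the standard library are available. Lean on these libraries where they do the work, as an engineer would, in place of code of your own. Each camera call takes 0.05 s, during which the arm holds its last target. There are 200 camera calls.

## Working session

There is one attempt and no reset: what is moved stays moved. The work goes in short steps, Python scripts to look and compute and a tool call to move; the robot and the scene stay as the last step left them, time stands still between calls to the robot, and variables do not carry over. Pictures are saved under pics/ and viewed, about 8 in all and at most 12, crops included, and the job is handed in when it is done.

Besides the shell and the picture viewer there is one more tool, called in YAML: its name, and indented under it one key for each argument. jog_arm: Moves the arm, as the interface text tells. Its arguments: {"type":"object","properties":{"rows":{"type":"array","items":{"type":"object","properties":{"angular":{"type":"array","items":{"type":"number"}},"delta_pos":{"type":"array","items":{"type":"number"}},"fingers":{"type":"number"}}}},"squeeze":{"type":"number"}},"required":["rows"]}

```bash
mkdir -p pics; cat > h.py <<'E'
import numpy as np, cv2
from cell import robot, vision, ticket, finder
def K(p):
    f=p["frame"].shape[0]/2/np.tan(np.radians(p["vfov"])/2); return f,p["cx"],p["cy"]
def ray(p,uv):
    f,cx,cy=K(p);R=np.array(p["R"]);t=np.array(p["t"])
    d=R.T@np.array([(uv[0]-cx)/f,(uv[1]-cy)/f,1.]);return -R.T@t,d
def atz(p,uv,z):
    o,d=ray(p,uv);return o+d*(z-o[2])/d[2]
def proj(p,X):
    f,cx,cy=K(p);c=np.array(p["R"])@np.array(X,float)+np.array(p["t"]);return np.array([cx+f*c[0]/c[2],cy+f*c[1]/c[2]])
def save(p,n,crop=None,s=1):
    im=p["frame"][:,:,::-1]
    if crop: a,b,c,d=crop; im=im[b:d,a:c]
    cv2.imwrite("pics/"+n,cv2.resize(im,None,fx=s,fy=s,interpolation=cv2.INTER_CUBIC))
E
python3 - <<'E'
from h import *
np.set_printoptions(precision=3,suppress=True)
for n in("top","scene"):
    p=vision.capture(n);save(p,n+"0.png",s=1.25)
    print(n,p["vfov"],p["cx"],p["cy"],"cam",-np.array(p["R"]).T@np.array(p["t"]))
    print(np.array(p["R"]))
    for th in("master_plate","hook","hook_blade","cover","rest","oil_bottle","tape_white"):
        for d in finder.outline_of(th,p)[:3]:
            r=d["region"].astype(np.uint8);uv=np.array(d["position"])*[640,400]
            (c,s,a)=cv2.minAreaRect(cv2.findNonZero(r)) if r.any() else (0,0,0)
            print(th,round(d["p"],2),uv.round(1),r.sum(),"z0",atz(p,uv,0).round(0)[:2],"rect",np.round(c,1),np.round(s,1),round(a,1))
o=robot.get_obs();print(o["time"],o["tool_pos"],o["eef_rot"],o["gripper_width"])
E
```

```text
top 54.554859165861515 311.2418457386302 199.9421004210128 cam [ 416.563   53.087 1115.592]
[[ 0.014 -0.999 -0.032]
 [-0.988 -0.009 -0.155]
 [ 0.155  0.034 -0.987]]
master_plate 0.88 [223.  169.5] 401 z0 [680. 356.] rect [223.4 168.3] [15.2 27.3] 63.4
master_plate 0.4 [393.7 235.5] 387 z0 [ 491. -145.] rect [377.5 238.4] [14.3 76.6] 81.2
hook 0.8 [388.4 236. ] 414 z0 [ 489. -130.] rect [377.3 238.4] [14.3 76.1] 81.1
hook_blade 0.83 [386.7 236.1] 485 z0 [ 489. -125.] rect [377.2 238.9] [15.3 77.1] 81.3
cover 0.72 [283.8 186.1] 3283 z0 [632. 173.] rect [284.1 188. ] [56.7 66.8] 26.1
rest 0.62 [391.4 183.6] 1110 z0 [ 642. -141.] rect [391.6 182.7] [38.5 29.8] 75.1
scene 44.84467647300757 322.5359556892635 201.5906417986976 cam [ -21.072 -618.148  589.056]
[[ 0.759 -0.651  0.016]
 [-0.298 -0.37  -0.88 ]
 [ 0.579  0.663 -0.475]]
master_plate 0.8 [309.1 216.2] 623 z0 [623. 169.] rect [309.  216.2] [14.5 47.7] 83.4
hook 0.97 [363.7 292.3] 1150 z0 [ 521. -121.] rect [341.1 284.9] [109.6  25.4] 24.5
hook_blade 0.71 [362.  292.8] 1252 z0 [ 518. -120.] rect [341.  285.3] [110.4  25.8] 24.8
cover 0.9 [308.9 198.4] 2742 z0 [681. 240.] rect [309.1 205.4] [55.4 88.1] 82.8
rest 0.77 [416.3 264.5] 2080 z0 [ 670. -126.] rect [417.  261.5] [45.8 65.7] 34.6
oil_bottle 0.65 [390.8 218.6] 669 z0 [769.  36.] rect [392.  214.1] [18.4 46.6] 5.2
tape_white 0.52 [296.5 180.3] 265 z0 [722. 345.] rect [295. 183.] [14. 22.] 90.0
tape_white 0.47 [310.2 199.8] 2753 z0 [679. 232.] rect [308.6 205.1] [55.4 88.6] 82.2
0.8 [188.707 595.804 231.281] [[ 0.302  0.953 -0.   ]
 [ 0.953 -0.302 -0.   ]
 [-0.    -0.    -1.   ]] 85.31101257884495
```

View pics/top0.png

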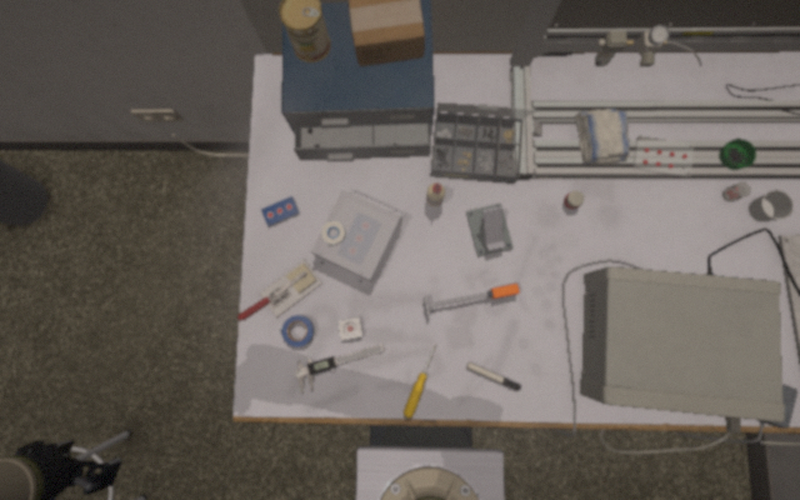

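View pics/scene0.png

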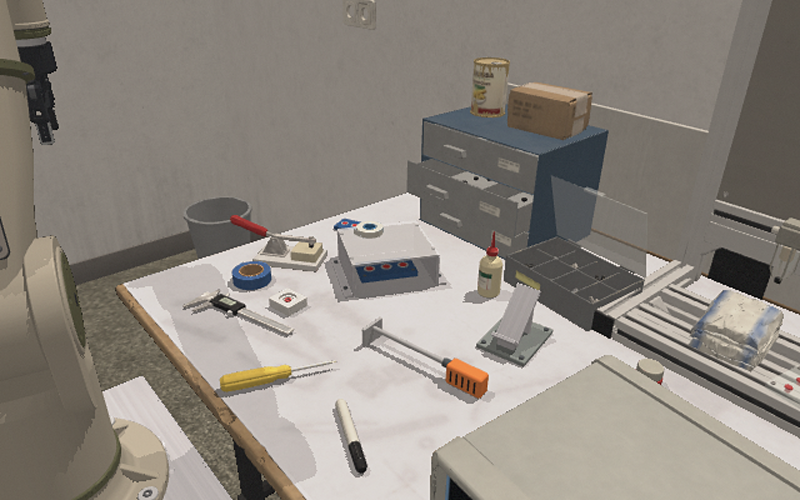

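Top view: hook with its grip at ~(505,291) and blade at ~(428,309), cover at ~(358,240) with the plate showing through the roof, rest at ~(490,230), small look-alike plate outside at (280,211). I'll zoom in to get the edges.

```bash
python3 - <<'E'
from h import *
p=vision.capture("top");save(p,"top1.png",(230,140,430,270),4)
p=vision.capture("scene");save(p,"sc1.png",(255,165,455,325),4)
E
```

```text
(no output)
```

View pics/top1.png

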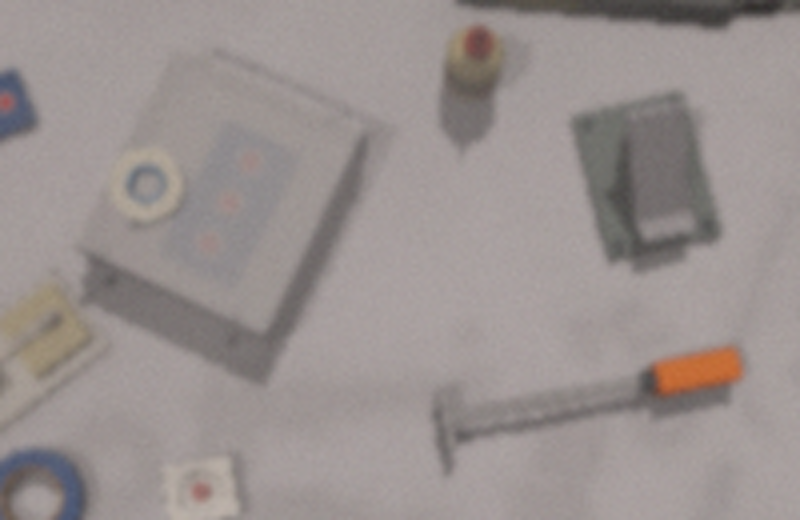

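View pics/sc1.png

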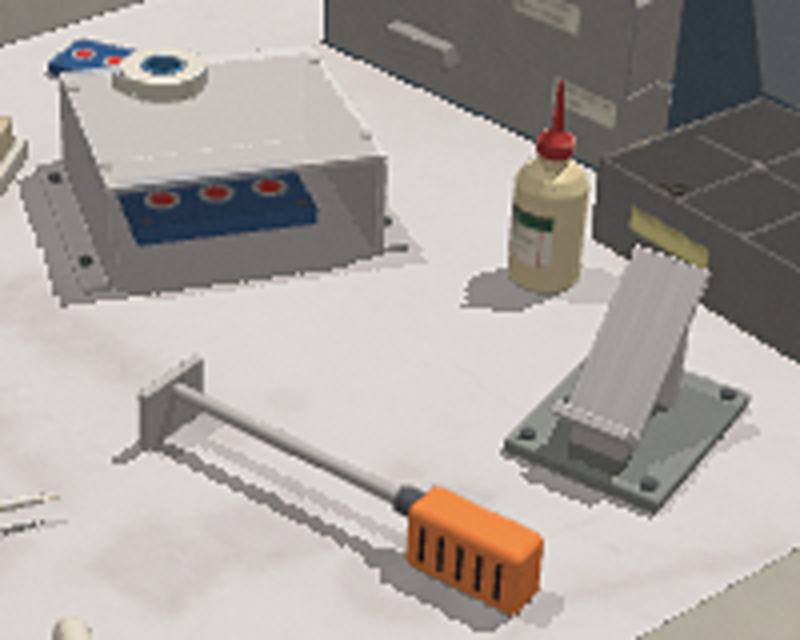

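Scene view: the opening faces the camera and the plate is inside it. The rest's slope rises away from the robot. Next I'll fit poses from eyeballed corners in both views, refine the hook from the orange colour, and check with wireframes.

```bash
cat > fit.py <<'E'
from h import *
from scipy.optimize import least_squares
np.set_printoptions(precision=3,suppress=True)
T=vision.capture("top");S=vision.capture("scene")
tu=lambda u,v:((u+.5)/4-.5+230,(v+.5)/4-.5+140)
su=lambda u,v:((u+.5)/4-.5+255,(v+.5)/4-.5+165)
def fit(name,pts,x0):
    def W(q,X):
        X=X(q) if callable(X) else X
        c,s=np.cos(q[2]),np.sin(q[2]);return [q[0]+c*X[0]-s*X[1],q[1]+s*X[0]+c*X[1],X[2]]
    def r(q): return np.concatenate([proj(p,W(q,X))-uv for p,X,uv in pts])
    o=least_squares(r,x0,loss="soft_l1",x_scale=[10,10,.1]+[10]*(len(x0)-3));print(name,o.x,"deg",np.degrees(o.x[2]).round(1));print(o.fun.reshape(-1,2).round(1).tolist());return o.x,W
cov=[(T,(-75,97,3),tu(265,383)),(T,(-75,-97,3),tu(395,128)),(T,(-75,78,65),tu(265,335)),(T,(-75,-78,65),tu(370,130)),
 (S,(-75,78,65),su(110,188)),(S,(-75,-78,65),su(385,155)),(S,(-75,97,2),su(65,305)),(S,(-75,75,0),su(112,290)),(S,(-75,-75,0),su(383,255))]
c,W=fit("cover",cov,[650,200,1.1])
# plate in cover frame
pl=[(S,(-31,55,12),su(127,215)),(S,(-31,55,0),su(137,243)),(S,(-31,-55,0),su(318,220)),(S,(-31,-55,12),su(315,197))]
pl=[(p,(x,y,z),uv) for p,(x,y,z),uv in pl]+[(T,(0,0,12),tu(230,203)),(T,(0,35,12),tu(209,245)),(T,(0,-35,12),tu(250,160))]
m,_=fit("plate",pl,[660,200,1.1])
d=np.array([m[0]-c[0],m[1]-c[1]]);print("plate in cover",np.cos(c[2])*d[0]+np.sin(c[2])*d[1],-np.sin(c[2])*d[0]+np.cos(c[2])*d[1],"near side inside by should be 34..53:",np.cos(c[2])*d[0]+np.sin(c[2])*d[1]-31+75)
hk=[(T,(30,12,34),tu(655,397)),(T,(30,-12,34),tu(650,368)),(T,(-30,-12,34),tu(738,348)),(T,(-30,12,34),tu(745,376)),
 (S,(30,12,34),su(410,522)),(S,(30,-12,34),su(435,487)),(S,(-30,-12,34),su(541,532)),(S,(-30,12,34),su(520,575)),(S,(-30,12,0),su(515,613)),
 (S,(181,22,34),su(140,397)),(S,(181,-22,34),su(197,357)),(T,(178,-22,34),tu(437,396)),(T,(178,22,34),tu(447,468)),(S,(175,22,0),su(150,450)),(S,(175,-22,0),su(203,410))]
h,_=fit("hook",hk,[490,-130,2.9])
L=24.1
f=lambda a,y,n:(lambda q:(q[3]+(a*.7071)-n*.7071,y,L+a*.7071+n*.7071))
rs=[(T,(-55,42,8),tu(608,262)),(T,(-55,-42,8),tu(718,238)),(T,(55,-42,8),tu(683,95)),(T,(55,42,8),tu(572,115)),
 (S,(-55,42,8),su(505,443)),(S,(-55,-42,8),su(655,508)),(S,(55,-42,8),su(750,392)),
 (S,f(90,20,0),su(635,250)),(S,f(90,-20,0),su(707,272)),(S,f(0,20,18),su(557,408)),(S,f(0,-20,18),su(634,441)),(T,f(0,20,18),tu(637,243)),(T,f(0,-20,18),tu(692,232))]
r,W2=fit("rest",rs,[640,-140,.2,-20])
print("rest_face",W2(r,f(55,0,0)))
np.save("fit.npy",np.concatenate([c,m,h,r]))
def draw(im,p,q,X,col):
    P=[proj(p,W(q,x)) for x in X];P=[tuple(int(v) for v in (a*4)) for a in P]
    for a,b in zip(P,P[1:]):cv2.line(im,a,b,col,1)
def box(x0,x1,y0,y1,z0,z1):
    return [(x,y,z) for z in(z0,z1) for x,y in((x0,y0),(x1,y0),(x1,y1),(x0,y1),(x0,y0))]
out=[]
for p,(a,b,w,hh) in((T,(230,145,200,125)),(S,(255,180,200,145))):
    im=cv2.resize(p["frame"][:,:,::-1],None,fx=4,fy=4,interpolation=cv2.INTER_CUBIC)
    draw(im,p,c,box(-75,70,-75,75,0,65),(0,255,0));draw(im,p,m,box(-31,31,-55,55,0,12),(0,255,255))
    draw(im,p,h,box(-30,30,-12,12,0,34),(255,0,0));draw(im,p,h,box(175,181,-22,22,0,34),(255,0,0))
    draw(im,p,r,box(-55,55,-42,42,0,8),(255,0,255));draw(im,p,r,[f(*z)(r) for z in((0,20,18),(0,20,0),(90,20,0),(90,-20,0),(0,-20,0),(0,-20,18),(0,20,18))],(0,0,255))
    out.append(im[b*4:(b+hh)*4,a*4:(a+w)*4])
cv2.imwrite("pics/ov.png",cv2.resize(np.vstack(out),None,fx=.55,fy=.55,interpolation=cv2.INTER_AREA))
E
python3 fit.py
```

```text
cover [618.804 163.194   1.122] deg 64.3
[[-1.1, -3.9], [-3.8, 0.5], [0.4, 0.1], [-0.5, 1.0], [0.3, 1.4], [-0.2, 1.7], [3.8, -2.4], [1.8, 0.9], [-2.2, 1.5]]
plate [618.132 165.294   1.114] deg 63.8
[[1.9, 3.9], [-0.5, 1.3], [-0.3, 1.7], [0.5, 3.1], [-1.2, -0.4], [-1.6, -0.3], [-0.7, -0.3]]
plate in cover 1.6007336451729617 1.5159545380058048 near side inside by should be 34..53: 45.600733645172966
hook [ 497.107 -167.239    1.773] deg 101.6
[[0.9, -0.0], [0.2, -1.3], [-0.5, -0.4], [-0.3, 1.1], [-1.2, -2.9], [-0.1, -0.7], [1.8, 1.5], [-0.0, -2.2], [-0.3, 3.3], [-0.8, -0.2], [-0.6, -0.2], [0.3, -1.7], [1.0, -4.0], [-0.7, 1.8], [0.3, 1.4]]
rest [ 639.711 -138.442    0.237  -36.376] deg 13.6
[[-0.1, 0.2], [0.9, -0.4], [-0.2, -0.9], [-0.5, 0.5], [-0.8, -0.1], [0.4, -0.0], [0.4, 1.6], [-0.2, -0.1], [0.3, 0.9], [-1.3, -0.7], [-1.8, -1.4], [1.3, -0.3], [1.5, -0.8]]
rest_face [np.float64(642.1556208712993), np.float64(-137.8524763261106), 62.9905]
```

View pics/ov.png

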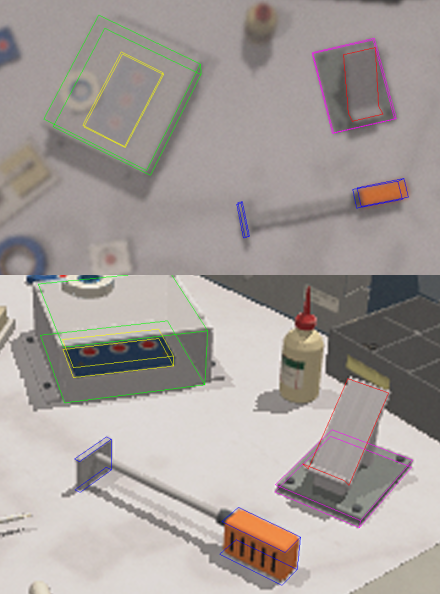

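Fits agree within 1–3 px and the plate's near side comes out 46 mm inside, which lies in the stated 34–53 range. Starting the first move, in stages towards the hook.

jog_arm:
  rows:
    - {"delta_pos": [-2.0, 3.1, 0], "angular": [0, 0, 0], "fingers": 8.5}
    - {"delta_pos": [-2.0, 3.1, 0], "angular": [0, 0, 0], "fingers": 8.5}
    - {"delta_pos": [-2.0, 3.1, 0], "angular": [0, 0, 0], "fingers": 8.5}
    - {"delta_pos": [-2.0, 3.1, 0], "angular": [0, 0, 0], "fingers": 8.5}
    - {"delta_pos": [-2.0, 3.1, 0], "angular": [0, 0, 0], "fingers": 8.5}
    - {"delta_pos": [-2.0, 3.1, 0], "angular": [0, 0, 0], "fingers": 8.5}
    - {"delta_pos": [-2.0, 3.1, 0], "angular": [0, 0, 0], "fingers": 8.5}
    - {"delta_pos": [-2.0, 3.1, 0], "angular": [0, 0, 0], "fingers": 8.5}
    - {"delta_pos": [-2.0, 3.1, 0], "angular": [0, 0, 0], "fingers": 8.5}
    - {"delta_pos": [-2.0, 3.1, 0], "angular": [0, 0, 0], "fingers": 8.5}
    - {"delta_pos": [-2.0, 3.1, 0], "angular": [0, 0, 0], "fingers": 8.5}
    - {"delta_pos": [-2.0, 3.1, 0], "angular": [0, 0, 0], "fingers": 8.5}
  squeeze: 60

```text
time: 2.0
tool_pos: [475.3, 250.0, 229.5]
eef_rot: [[0.282, 0.959, -0.003], [0.959, -0.282, 0.006], [0.005, -0.004, -1.0]]
ft_force: [1.2, 1.1, 0.2]
gripper_width: 85.0
```

jog_arm:
  rows:
    - {"delta_pos": [-3.58, 1.26, 0], "angular": [0, 0, 0], "fingers": 8.5}
    - {"delta_pos": [-3.58, 1.26, 0], "angular": [0, 0, 0], "fingers": 8.5}
    - {"delta_pos": [-3.58, 1.26, 0], "angular": [0, 0, 0], "fingers": 8.5}
    - {"delta_pos": [-3.58, 1.26, 0], "angular": [0, 0, 0], "fingers": 8.5}
    - {"delta_pos": [-3.58, 1.26, 0], "angular": [0, 0, 0], "fingers": 8.5}
    - {"delta_pos": [-3.58, 1.26, 0], "angular": [0, 0, 0], "fingers": 8.5}
    - {"delta_pos": [-3.58, 1.26, 0], "angular": [0, 0, 0], "fingers": 8.5}
    - {"delta_pos": [-3.58, 1.26, 0], "angular": [0, 0, 0], "fingers": 8.5}
    - {"delta_pos": [-3.58, 1.26, 0], "angular": [0, 0, 0], "fingers": 8.5}
    - {"delta_pos": [-3.58, 1.26, 0], "angular": [0, 0, 0], "fingers": 8.5}
    - {"delta_pos": [-3.58, 1.26, 0], "angular": [0, 0, 0], "fingers": 8.5}
    - {"delta_pos": [0, 0, 0.8], "angular": [0, 0, 0.12], "fingers": 8.5}
    - {"delta_pos": [0, 0, 0.8], "angular": [0, 0, 0.12], "fingers": 8.5}
    - {"delta_pos": [0, 0, 0.8], "angular": [0, 0, 0.12], "fingers": 8.5}
    - {"delta_pos": [0, 0, 0.8], "angular": [0, 0, 0.12], "fingers": 8.5}
    - {"delta_pos": [0, 0, 0.8], "angular": [0, 0, 0.12], "fingers": 8.5}
    - {"delta_pos": [0, 0, 0.8], "angular": [0, 0, 0.12], "fingers": 8.5}
    - {"delta_pos": [0, 0, 0.8], "angular": [0, 0, 0.12], "fingers": 8.5}
    - {"delta_pos": [0, 0, 0.8], "angular": [0, 0, 0.12], "fingers": 8.5}
    - {"delta_pos": [0, 0, 0.8], "angular": [0, 0, 0.12], "fingers": 8.5}

```text
time: 3.67
tool_pos: [498.0, -203.0, 158.3]
eef_rot: [[0.987, 0.161, 0.014], [0.161, -0.987, 0.001], [0.015, 0.001, -1.0]]
ft_force: [0.7, 0.2, 0.2]
gripper_width: 85.2
```

```bash
cat >> h.py <<'E'
from scipy.spatial.transform import Rotation as Ro
def plan(pos,R,n=None):
    "total tool-frame shift (cm) and turn (rad) from here to the target; rotvec in the current tool frame"
    o=robot.get_obs();P=np.array(o["tool_pos"]);Q=np.array(o["eef_rot"]);np.set_printoptions(precision=4,suppress=True)
    d=Q.T@(np.array(pos)-P)/10;w=Ro.from_matrix(Q.T@np.array(R)).as_rotvec()
    print("t",o["time"],"P",P,"d_tool",d,"|d|",np.linalg.norm(d),"w",w,"minrows",np.linalg.norm(d)/4.17,np.linalg.norm(w)/.125)
    if n:
        Pp=P;Qp=Q
        for i in range(1,n+1):
            Qn=Q@Ro.from_rotvec(w*i/n).as_matrix();Pn=P+(np.array(pos)-P)*i/n
            print((Qp.T@(Pn-Pp)/10).round(2).tolist(),Ro.from_matrix(Qp.T@Qn).as_rotvec().round(3).tolist());Pp,Qp=Pn,Qn
def down(deg): # tool down, tool x at this world angle
    a=np.radians(deg);x=np.array([np.cos(a),np.sin(a),0]);z=np.array([0,0,-1.]);return np.c_[x,np.cross(z,x),z]
E
python3 - <<'E'
from h import *
plan([497,-167,5],down(11.6))
E
```

```text
t 3.6667 P [ 497.9754 -202.9627  158.341 ] d_tool [ 0.2604 -3.5782 15.3364] |d| 15.750467221456173 w [ 0.0012 -0.0145 -0.0405] minrows 3.777090460780857 0.3445651806811013
```

jog_arm:
  rows:
    - {"delta_pos": [0.1, -1.2, 1.5], "angular": [0, -0.007, -0.02], "fingers": 8.5}
    - {"delta_pos": [0.1, -1.2, 1.5], "angular": [0, -0.007, -0.02], "fingers": 8.5}
    - {"delta_pos": [0.1, -1.2, 1.5], "angular": [0, 0, 0], "fingers": 8.5}
    - {"delta_pos": [0, 0, 1.5], "angular": [0, 0, 0], "fingers": 8.5}
    - {"delta_pos": [0, 0, 1.5], "angular": [0, 0, 0], "fingers": 8.5}
    - {"delta_pos": [0, 0, 0], "angular": [0, 0, 0], "fingers": 8.5}
    - {"delta_pos": [0, 0, 0], "angular": [0, 0, 0], "fingers": 8.5}

```text
time: 4.25
tool_pos: [495.2, -164.8, 80.2]
eef_rot: [[0.981, 0.194, 0.001], [0.194, -0.981, -0.001], [0.001, 0.001, -1.0]]
ft_force: [-0.0, -0.6, -0.3]
gripper_width: 84.8
```

```bash
python3 - <<'E'
from h import *
plan([497,-167,5],down(11.6))
for n in("top","scene"):
    p=vision.capture(n);im=p["frame"].astype(int);r=(im[:,:,0]>150)&(im[:,:,2]<80)&(im[:,:,0]-im[:,:,2]>110)
    ys,xs=np.nonzero(r);k=(xs>300)&(xs<420)&(ys>200);print(n,k.sum(),xs[k].mean(),ys[k].mean(),atz(p,(xs[k].mean(),ys[k].mean()),34 if n=="top" else 22))
    if n=="scene": save(p,"s2.png",(280,150,480,330),3)
E
```

```text
t 4.25 P [ 495.1868 -164.8448   80.1914] d_tool [0.1289 0.2367 7.5196] |d| 7.524413181423914 w [ 0.0013 -0.001  -0.0074] minrows 1.80441563103691 0.06091422120744366
top 163 331.4171779141104 316.9079754601227 [267.7634  31.7366  34.    ]
scene 298 374.6308724832215 297.37919463087246 [ 506.2399 -161.9967   22.    ]
```

View pics/s2.png

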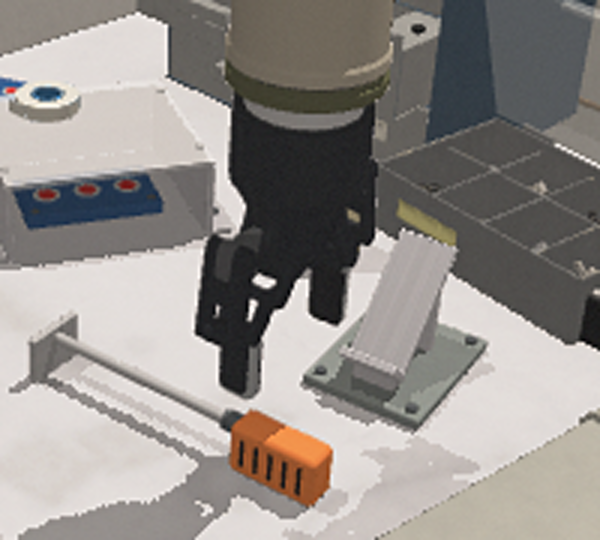

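Gripper is centred above the orange grip (crop (285,440)) and clear of the rest. Descending and closing.

jog_arm:
  rows:
    - {"delta_pos": [0.05, 0.1, 1.5], "angular": [0, 0, -0.007], "fingers": 8.5}
    - {"delta_pos": [0.05, 0.1, 1.5], "angular": [0, 0, 0], "fingers": 8.5}
    - {"delta_pos": [0, 0, 1.3], "angular": [0, 0, 0], "fingers": 8.5}
    - {"delta_pos": [0, 0, 1.0], "angular": [0, 0, 0], "fingers": 8.5}
    - {"delta_pos": [0, 0, 0.8], "angular": [0, 0, 0], "fingers": 8.5}
    - {"delta_pos": [0, 0, 0.4], "angular": [0, 0, 0], "fingers": 8.5}
    - {"delta_pos": [0, 0, 0], "angular": [0, 0, 0], "fingers": 8.5}
    - {"delta_pos": [0, 0, 0], "angular": [0, 0, 0], "fingers": 8.5}

```text
time: 5.02
tool_pos: [503.2, -169.8, 20.6]
eef_rot: [[0.98, 0.199, 0.015], [0.199, -0.98, -0.003], [0.015, 0.006, -1.0]]
ft_force: [-0.3, 0.9, 1.2]
gripper_width: 84.5
```

jog_arm:
  rows:
    - {"delta_pos": [-0.3, -0.1, 0.5], "angular": [0, -0.014, 0], "fingers": 8.5}
    - {"delta_pos": [-0.2, -0.1, 0.5], "angular": [0, 0, 0], "fingers": 8.5}
    - {"delta_pos": [0, 0, 0.3], "angular": [0, 0, 0], "fingers": 8.5}
    - {"delta_pos": [0, 0, 0.2], "angular": [0, 0, 0], "fingers": 8.5}
    - {"delta_pos": [0, 0, 0], "angular": [0, 0, 0], "fingers": 8.5}

```text
time: 5.43
tool_pos: [498.7, -169.0, 5.8]
eef_rot: [[0.98, 0.2, 0.003], [0.2, -0.98, -0.006], [0.002, 0.007, -1.0]]
ft_force: [-0.8, -0.1, 0.4]
gripper_width: 85.1
```

jog_arm:
  rows:
    - {"delta_pos": [0, 0, 0], "angular": [0.004, 0, 0], "fingers": 0}
    - {"delta_pos": [0, 0, 0], "angular": [0, 0, 0], "fingers": 0}
    - {"delta_pos": [0, 0, 0], "angular": [0, 0, 0], "fingers": 0}
    - {"delta_pos": [0, 0, 0], "angular": [0, 0, 0], "fingers": 0}
    - {"delta_pos": [0, 0, 0], "angular": [0, 0, 0], "fingers": 0}
    - {"delta_pos": [0, 0, 0], "angular": [0, 0, 0], "fingers": 0}
    - {"delta_pos": [0, 0, 0], "angular": [0, 0, 0], "fingers": 0}
    - {"delta_pos": [0, 0, 0], "angular": [0, 0, 0], "fingers": 0}
    - {"delta_pos": [0, 0, 0], "angular": [0, 0, 0], "fingers": 0}
    - {"delta_pos": [0, 0, 0], "angular": [0, 0, 0], "fingers": 0}
  squeeze: 80

```text
time: 6.27
tool_pos: [499.1, -169.2, 6.3]
eef_rot: [[0.98, 0.199, 0.003], [0.199, -0.98, -0.002], [0.003, 0.003, -1.0]]
ft_force: [-0.2, 0.2, 1.5]
gripper_width: 23.0
```

```bash
python3 - <<'E'
from h import *
o=robot.get_obs();print(o["tool_pos"],o["eef_rot"],o["gripper_width"])
q=np.load("fit.npy");c=q[:3];h=q[6:9];print(c,h)
# grasp offset along hook x
u=np.array([np.cos(h[2]),np.sin(h[2])]);off=(np.array(o["tool_pos"][:2])-h[:2])@u;print("grasp along hook x",off)
ch=np.array([np.cos(c[2]),np.sin(c[2])]);
for name,bx in(("pre",-110),("in",45),("out",-125)):
    for r in (0,): print(name,c[:2]+ch*(bx-175+off))
E
```

```text
[ 499.07999369 -169.2342738     6.27557817] [[ 0.97993726  0.19928296  0.00304346]
 [ 0.19928934 -0.97993873 -0.0019599 ]
 [ 0.00259183  0.00252711 -0.99999345]] 22.985721709265405
[618.80413634 163.19401473   1.12220508] [ 497.10690556 -167.23868963    1.77326157]
grasp along hook x -2.351580126654785
pre [494.18073569 -95.72670405]
in [561.40370726  43.93743628]
out [ 487.67528682 -109.24258859]
```

jog_arm:
  rows:
    - {"delta_pos": [0, 0, -0.9], "angular": [0, 0, 0], "fingers": 0}
    - {"delta_pos": [0, 0, -0.9], "angular": [0, 0, 0], "fingers": 0}
    - {"delta_pos": [0, 0, 0], "angular": [0, 0, 0], "fingers": 0}

```text
time: 6.52
tool_pos: [498.2, -169.2, 25.3]
eef_rot: [[0.98, 0.199, 0.001], [0.199, -0.98, -0.002], [0.0, 0.002, -1.0]]
ft_force: [0.8, -1.2, -2.1]
gripper_width: 22.6
```

```bash
python3 - <<'E'
from h import *
plan([494,-96,26],down(-25.7),8)
E
```

```text
t 6.5167 P [ 498.1616 -169.2267   25.259 ] d_tool [ 1.0498 -7.2588 -0.0893] |d| 7.334856340997238 w [ 0.0019 -0.0012  0.6489] minrows 1.758958355155213 5.191546496408549
[0.13, -0.91, -0.01] [0.0, -0.0, 0.081]
[0.06, -0.92, -0.01] [0.0, -0.0, 0.081]
[-0.02, -0.92, -0.01] [0.0, -0.0, 0.081]
[-0.09, -0.91, -0.01] [0.0, -0.0, 0.081]
[-0.16, -0.9, -0.01] [0.0, -0.0, 0.081]
[-0.24, -0.89, -0.01] [0.0, -0.0, 0.081]
[-0.31, -0.86, -0.01] [0.0, -0.0, 0.081]
[-0.38, -0.84, -0.01] [0.0, -0.0, 0.081]
```

jog_arm:
  rows:
    - {"delta_pos": [0.13, -0.9, 0], "angular": [0, 0, 0.081], "fingers": 0}
    - {"delta_pos": [0.06, -0.9, 0], "angular": [0, 0, 0.081], "fingers": 0}
    - {"delta_pos": [0, -0.9, 0], "angular": [0, 0, 0.081], "fingers": 0}
    - {"delta_pos": [-0.1, -0.9, 0], "angular": [0, 0, 0.081], "fingers": 0}
    - {"delta_pos": [-0.16, -0.9, 0], "angular": [0, 0, 0.081], "fingers": 0}
    - {"delta_pos": [-0.24, -0.9, 0], "angular": [0, 0, 0.081], "fingers": 0}
    - {"delta_pos": [-0.3, -0.9, 0], "angular": [0, 0, 0.081], "fingers": 0}
    - {"delta_pos": [-0.3, -0.5, 0], "angular": [0, 0, 0.06], "fingers": 0}
    - {"delta_pos": [0, 0, 0], "angular": [0, 0, 0], "fingers": 0}

```text
time: 7.27
tool_pos: [495.8, -97.0, 29.3]
eef_rot: [[0.897, -0.443, 0.007], [-0.443, -0.897, -0.001], [0.007, -0.002, -1.0]]
ft_force: [-0.5, 0.5, -1.3]
gripper_width: 22.7
```

```bash
python3 - <<'E'
from h import *
plan([494,-96,26],down(-25.7))
p=vision.capture("scene");save(p,"s3.png",(240,150,440,320),3)
p=vision.capture("top");save(p,"t3.png",(230,140,400,270),4)
E
```

```text
t 7.2667 P [495.7683 -97.0419  29.2935] d_tool [-0.2068 -0.0144  0.328 ] |d| 0.3880668384641632 w [-0.0022 -0.0066 -0.01  ] minrows 0.0930615919578329 0.0975166380224939
```

View pics/s3.png

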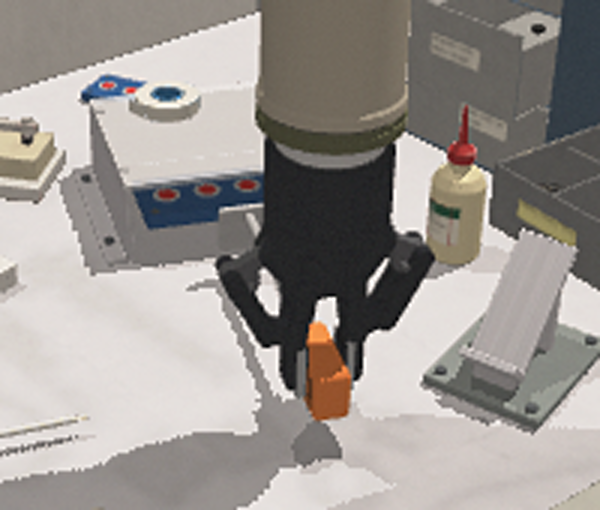

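```bash
python3 - <<'E'
from h import *
o=robot.get_obs();P=np.array(o["tool_pos"]);Q=np.array(o["eef_rot"])
p=vision.capture("scene");t=vision.capture("top");hx=-Q[:,1];hy=np.cross([0,0,1],hx);H=P-hx*(-2.35);H[2]=P[2]-6.3
print(hx,np.degrees(np.arctan2(hx[1],hx[0])))
for X in((181,22,34),(181,22,0),(181,-22,34),(175,22,0)):
    w=H+hx*X[0]+hy*X[1]+[0,0,X[2]];a=proj(p,w);b=proj(t,w);print(X,w,"scene crop",((a-[240,150])*3).round(0),"top crop",((b-[230,140])*4).round(0))
E
```

```text
[0.43899987 0.89848548 0.00172155] 63.959872274027376
(181, 22, 34) [556.62044435  76.0203622   57.44986613] scene crop [217. 209.] top crop [344. 277.]
(181, 22, 0) [556.62044435  76.0203622   23.44986613] scene crop [217. 249.] top crop [345. 283.]
(181, -22, 34) [596.15380531  56.70436797  57.44986613] scene crop [276. 202.] top crop [373. 220.]
(175, 22, 0) [553.98644514  70.62944934  23.43953681] scene crop [219. 253.] top crop [353. 287.]
```

View pics/t3.png

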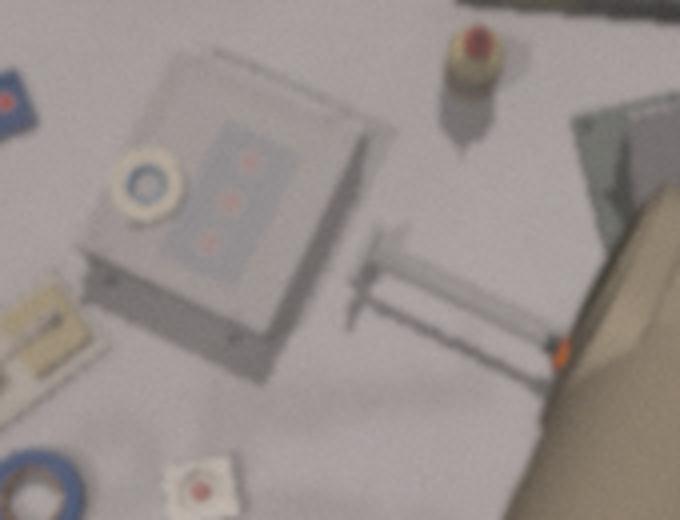

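Blade top edge shows at ~(218,208), where predicted, and the rod lines up with the plate's middle. Inserting over the plate.

jog_arm:
  rows:
    - {"delta_pos": [-0.2, 0, 0.4], "angular": [0, -0.006, -0.008], "fingers": 0}
    - {"delta_pos": [0, -1.0, 0], "angular": [0, 0, 0], "fingers": 0}
    - {"delta_pos": [0, -1.5, 0], "angular": [0, 0, 0], "fingers": 0}
    - {"delta_pos": [0, -1.5, 0], "angular": [0, 0, 0], "fingers": 0}
    - {"delta_pos": [0, -1.0, 0], "angular": [0, 0, 0], "fingers": 0}
    - {"delta_pos": [0, 0, 0], "angular": [0, 0, 0], "fingers": 0}
    - {"delta_pos": [0, 0, 0], "angular": [0, 0, 0], "fingers": 0}

```text
time: 8.05
tool_pos: [518.0, -49.8, 25.0]
eef_rot: [[0.902, -0.431, 0.002], [-0.431, -0.902, 0.001], [0.001, -0.002, -1.0]]
ft_force: [-0.3, 0.4, -1.6]
gripper_width: 22.7
```

```bash
python3 - <<'E'
from h import *
plan([561.4,43.9,25],down(-25.7))
E
```

```text
t 8.05 P [518.0045 -49.7663  24.9709] d_tool [ -0.1192 -10.3223   0.0172] |d| 10.323051519789876 w [-0.002  -0.0011  0.0031] minrows 2.4755519232110017 0.030937812730567556
```

jog_arm:
  rows:
    - {"delta_pos": [0, -1.2, 0], "angular": [0, 0, 0.003], "fingers": 0}
    - {"delta_pos": [0, -1.6, 0], "angular": [0, 0, 0], "fingers": 0}
    - {"delta_pos": [0, -1.6, 0], "angular": [0, 0, 0], "fingers": 0}
    - {"delta_pos": [0, -1.6, 0], "angular": [0, 0, 0], "fingers": 0}
    - {"delta_pos": [0, -1.2, 0], "angular": [0, 0, 0], "fingers": 0}
    - {"delta_pos": [0, -1.0, 0], "angular": [0, 0, 0], "fingers": 0}
    - {"delta_pos": [0, -0.4, 0], "angular": [0, 0, 0], "fingers": 0}
    - {"delta_pos": [0, 0, 0], "angular": [0, 0, 0], "fingers": 0}
    - {"delta_pos": [0, 0, 0], "angular": [0, 0, 0], "fingers": 0}

```text
time: 8.8
tool_pos: [557.3, 32.3, 24.7]
eef_rot: [[0.899, -0.437, 0.001], [-0.437, -0.899, 0.0], [0.0, -0.001, -1.0]]
ft_force: [0.3, -0.8, -1.5]
gripper_width: 22.9
```

```bash
python3 - <<'E'
from h import *
plan([561.4,43.9,25],down(-25.7));print(robot.get_obs()["ft_force"])
p=vision.capture("scene");save(p,"s4.png",(240,160,390,290),4)
E
```

```text
t 8.8 P [557.2918  32.3237  24.7351] d_tool [-0.1363 -1.2208 -0.0256] |d| 1.2286519353871532 w [-0.0008 -0.0005 -0.0037] minrows 0.29464075189140365 0.030469690505997783
[ 0.2926 -0.8262 -1.4763]
```

View pics/s4.png

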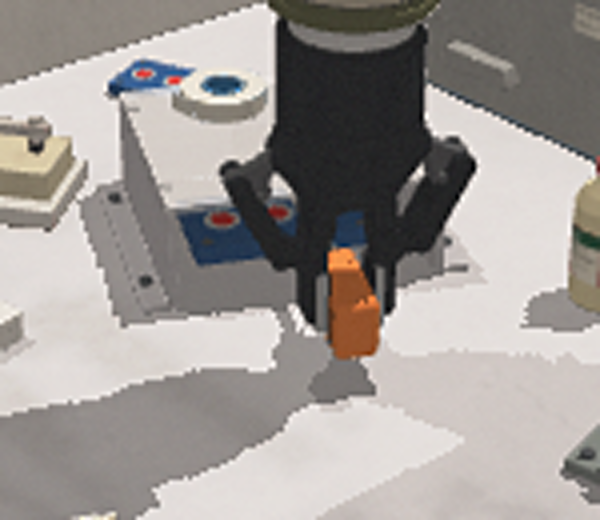

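Blade is inside above the plate; no contact force. Going 12 mm further, then lowering behind the plate.

jog_arm:
  rows:
    - {"delta_pos": [-0.1, -0.6, 0], "angular": [0, 0, 0], "fingers": 0}
    - {"delta_pos": [0, -0.6, 0], "angular": [0, 0, 0], "fingers": 0}
    - {"delta_pos": [0, -0.2, 0], "angular": [0, 0, 0], "fingers": 0}
    - {"delta_pos": [0, 0, 0], "angular": [0, 0, 0], "fingers": 0}
    - {"delta_pos": [0, 0, 0.6], "angular": [0, 0, 0], "fingers": 0}
    - {"delta_pos": [0, 0, 0.6], "angular": [0, 0, 0], "fingers": 0}
    - {"delta_pos": [0, 0, 0.3], "angular": [0, 0, 0], "fingers": 0}
    - {"delta_pos": [0, 0, 0], "angular": [0, 0, 0], "fingers": 0}
    - {"delta_pos": [0, 0, 0], "angular": [0, 0, 0], "fingers": 0}

```text
time: 9.6
tool_pos: [561.8, 43.1, 7.9]
eef_rot: [[0.897, -0.442, -0.0], [-0.442, -0.897, -0.0], [-0.0, 0.0, -1.0]]
ft_force: [0.1, -0.8, -2.3]
gripper_width: 22.9
```

jog_arm:
  rows:
    - {"delta_pos": [0, 0.4, 0], "angular": [0, 0, 0], "fingers": 0}
    - {"delta_pos": [0, 0.6, 0], "angular": [0, 0, 0], "fingers": 0}
    - {"delta_pos": [0, 0.7, 0], "angular": [0, 0, 0], "fingers": 0}
    - {"delta_pos": [0, 0.7, 0], "angular": [0, 0, 0], "fingers": 0}
    - {"delta_pos": [0, 0.7, 0], "angular": [0, 0, 0], "fingers": 0}
    - {"delta_pos": [0, 0.7, 0], "angular": [0, 0, 0], "fingers": 0}
    - {"delta_pos": [0, 0.7, 0], "angular": [0, 0, 0], "fingers": 0}
    - {"delta_pos": [0, 0.7, 0], "angular": [0, 0, 0], "fingers": 0}

```text
time: 10.27
tool_pos: [536.9, -7.3, 8.2]
eef_rot: [[0.898, -0.441, 0.001], [-0.441, -0.898, 0.001], [0.0, -0.001, -1.0]]
ft_force: [0.6, 1.0, -2.0]
gripper_width: 22.4
```

Force of about 1 N against the pull, as expected for the dragged plate. Continuing.

jog_arm:
  rows:
    - {"delta_pos": [0, 0.7, 0], "angular": [0, 0, 0], "fingers": 0}
    - {"delta_pos": [0, 0.7, 0], "angular": [0, 0, 0], "fingers": 0}
    - {"delta_pos": [0, 0.7, 0], "angular": [0, 0, 0], "fingers": 0}
    - {"delta_pos": [0, 0.7, 0], "angular": [0, 0, 0], "fingers": 0}
    - {"delta_pos": [0, 0.7, 0], "angular": [0, 0, 0], "fingers": 0}
    - {"delta_pos": [0, 0.7, 0], "angular": [0, 0, 0], "fingers": 0}
    - {"delta_pos": [0, 0.7, 0], "angular": [0, 0, 0], "fingers": 0}
    - {"delta_pos": [0, 0.7, 0], "angular": [0, 0, 0], "fingers": 0}
    - {"delta_pos": [0, 0.7, 0], "angular": [0, 0, 0], "fingers": 0}
    - {"delta_pos": [0, 0.7, 0], "angular": [0, 0, 0], "fingers": 0}
    - {"delta_pos": [0, 0.7, 0], "angular": [0, 0, 0], "fingers": 0}
    - {"delta_pos": [0, 0.6, 0], "angular": [0, 0, 0], "fingers": 0}
    - {"delta_pos": [0, 0.5, 0], "angular": [0, 0, 0], "fingers": 0}
    - {"delta_pos": [0, 0.3, 0], "angular": [0, 0, 0], "fingers": 0}
    - {"delta_pos": [0, 0, 0], "angular": [0, 0, 0], "fingers": 0}

```text
time: 11.52
tool_pos: [491.0, -100.3, 8.4]
eef_rot: [[0.896, -0.444, 0.001], [-0.444, -0.896, 0.001], [0.0, -0.001, -1.0]]
ft_force: [-0.8, 0.2, -2.1]
gripper_width: 23.1
```

```bash
python3 - <<'E'
from h import *
plan([487.7,-109,8],down(-25.7))
p=vision.capture("scene");save(p,"s5.png",(240,160,440,310),4)
for th in("master_plate",):
  for n,q in(("scene",p),("top",vision.capture("top"))):
    for d in finder.outline_of(th,q)[:3]:
        r=d["region"].astype(np.uint8);uv=np.array(d["position"])*[640,400];print(n,d["p"],uv,r.sum(),atz(q,uv,10))
E
```

```text
t 11.5167 P [ 491.0315 -100.3319    8.4468] d_tool [0.0863 0.9246 0.044 ] |d| 0.9296986472600091 w [-0.0008 -0.0004 -0.0115] minrows 0.2229493158896904 0.09225090047021285
scene 0.65 [289.024 197.6  ] 1941 [632.5395 261.1309  10.    ]
scene 0.63 [338.88 279.8 ] 587 [501.7968 -71.3832  10.    ]
scene 0.58 [309.12 248.08] 411 [526.6599  50.3406  10.    ]
top 0.95 [221.312 171.   ] 410 [673.573 357.52   10.   ]
top 0.73 [332.928 211.28 ] 825 [557.3914  28.726   10.    ]
```

View pics/s5.png

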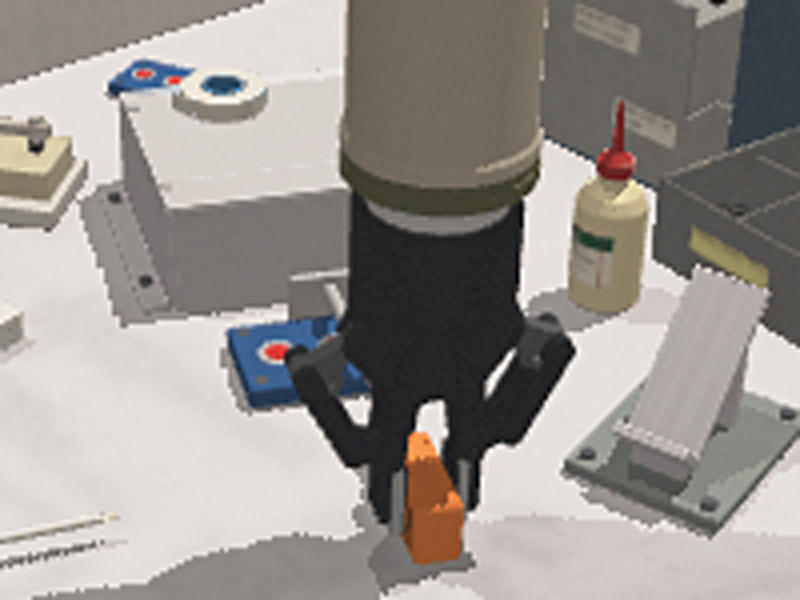

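Plate is right outside, at crop (230–370, 320–410), ≈146 mm in front of the cover centre. Now lifting the hook clear and laying it aside.

jog_arm:
  rows:
    - {"delta_pos": [0, -0.4, 0], "angular": [0, 0, 0], "fingers": 0}
    - {"delta_pos": [0, 0, -0.5], "angular": [0, 0, 0], "fingers": 0}
    - {"delta_pos": [0, 0, -1.2], "angular": [0, 0, 0], "fingers": 0}
    - {"delta_pos": [0, 0, -1.2], "angular": [0, 0, 0], "fingers": 0}
    - {"delta_pos": [0, 0, -0.6], "angular": [0, 0, 0], "fingers": 0}
    - {"delta_pos": [0, 0, 0], "angular": [0, 0, 0], "fingers": 0}
    - {"delta_pos": [0, 0, 0], "angular": [0, 0, 0], "fingers": 0}

```text
time: 12.3
tool_pos: [494.8, -94.4, 48.3]
eef_rot: [[0.898, -0.441, 0.003], [-0.441, -0.898, 0.001], [0.002, -0.002, -1.0]]
ft_force: [0.5, 0.7, -2.1]
gripper_width: 22.6
```

```bash
python3 - <<'E'
from h import *
plan([480,-185,46],down(12),9)
E
```

```text
t 12.3 P [494.7941 -94.4116  48.3226] d_tool [2.6659 8.7834 0.2235] |d| 9.181783262151935 w [-0.0009 -0.0026 -0.6661] minrows 2.2018664897246847 5.328519562187122
[0.3, 0.98, 0.02] [-0.0, -0.0, -0.074]
[0.22, 1.0, 0.02] [-0.0, -0.0, -0.074]
[0.15, 1.01, 0.02] [-0.0, -0.0, -0.074]
[0.07, 1.02, 0.02] [-0.0, -0.0, -0.074]
[-0.0, 1.02, 0.03] [-0.0, -0.0, -0.074]
[-0.08, 1.02, 0.03] [-0.0, -0.0, -0.074]
[-0.15, 1.01, 0.03] [-0.0, -0.0, -0.074]
[-0.23, 0.99, 0.03] [-0.0, -0.0, -0.074]
[-0.3, 0.98, 0.03] [-0.0, -0.0, -0.074]
```

jog_arm:
  rows:
    - {"delta_pos": [0.3, 1.0, 0], "angular": [0, 0, -0.074], "fingers": 0}
    - {"delta_pos": [0.2, 1.0, 0], "angular": [0, 0, -0.074], "fingers": 0}
    - {"delta_pos": [0.15, 1.0, 0], "angular": [0, 0, -0.074], "fingers": 0}
    - {"delta_pos": [0.1, 1.0, 0], "angular": [0, 0, -0.074], "fingers": 0}
    - {"delta_pos": [0, 1.0, 0], "angular": [0, 0, -0.074], "fingers": 0}
    - {"delta_pos": [-0.1, 1.0, 0], "angular": [0, 0, -0.074], "fingers": 0}
    - {"delta_pos": [-0.15, 1.0, 0], "angular": [0, 0, -0.074], "fingers": 0}
    - {"delta_pos": [-0.2, 1.0, 0], "angular": [0, 0, -0.074], "fingers": 0}
    - {"delta_pos": [-0.3, 0.6, 0], "angular": [0, 0, -0.05], "fingers": 0}
    - {"delta_pos": [0, 0, 0.7], "angular": [0, 0, 0], "fingers": 0}
    - {"delta_pos": [0, 0, 0.9], "angular": [0, 0, 0], "fingers": 0}
    - {"delta_pos": [0, 0, 0.9], "angular": [0, 0, 0], "fingers": 0}
    - {"delta_pos": [0, 0, 0.4], "angular": [0, 0, 0], "fingers": 0}
    - {"delta_pos": [0, 0, 0], "angular": [0, 0, 0], "fingers": 0}
    - {"delta_pos": [0, 0, 0], "angular": [0, 0, 0], "fingers": 0}

```text
time: 13.55
tool_pos: [479.1, -181.2, 13.9]
eef_rot: [[0.977, 0.213, 0.001], [0.213, -0.977, 0.003], [0.001, -0.003, -1.0]]
ft_force: [0.1, -0.2, -1.2]
gripper_width: 22.6
```

```bash
python3 - <<'E'
from h import *
plan([480,-185,7],down(12))
E
```

```text
t 13.55 P [ 479.1279 -181.2176   13.9323] d_tool [0.0038 0.3899 0.6923] |d| 0.7945059394664121 w [-0.0025 -0.0014  0.0049] minrows 0.19052900227012282 0.04568272624037622
```

jog_arm:
  rows:
    - {"delta_pos": [0, 0, 0.4], "angular": [-0.002, 0, 0], "fingers": 0}
    - {"delta_pos": [0, 0, 0.3], "angular": [0, 0, 0], "fingers": 0}
    - {"delta_pos": [0, 0, 0.1], "angular": [0, 0, 0], "fingers": 0}
    - {"delta_pos": [0, 0, 0], "angular": [0, 0, 0], "fingers": 0}
    - {"delta_pos": [0, 0, 0], "angular": [0, 0, 0], "fingers": 0}

```text
time: 13.97
tool_pos: [480.2, -180.5, 6.6]
eef_rot: [[0.977, 0.213, 0.003], [0.213, -0.977, 0.001], [0.003, -0.0, -1.0]]
ft_force: [-0.0, 0.6, -1.3]
gripper_width: 22.8
```

jog_arm:
  rows:
    - {"delta_pos": [0, 0, 0.05], "angular": [0, 0, 0], "fingers": 0}
    - {"delta_pos": [0, 0, 0], "angular": [0, 0, 0], "fingers": 8.5}
    - {"delta_pos": [0, 0, 0], "angular": [0, 0, 0], "fingers": 8.5}
    - {"delta_pos": [0, 0, 0], "angular": [0, 0, 0], "fingers": 8.5}
    - {"delta_pos": [0, 0, 0], "angular": [0, 0, 0], "fingers": 8.5}
    - {"delta_pos": [0, 0, 0], "angular": [0, 0, 0], "fingers": 8.5}
    - {"delta_pos": [0, 0, 0], "angular": [0, 0, 0], "fingers": 8.5}
    - {"delta_pos": [0, 0, -1.0], "angular": [0, 0, 0], "fingers": 8.5}
    - {"delta_pos": [0, 0, -2.0], "angular": [0, 0, 0], "fingers": 8.5}
    - {"delta_pos": [0, 0, -3.0], "angular": [0, 0, 0], "fingers": 8.5}
    - {"delta_pos": [0, 0, -3.0], "angular": [0, 0, 0], "fingers": 8.5}
    - {"delta_pos": [0, 0, -2.0], "angular": [0, 0, 0], "fingers": 8.5}
    - {"delta_pos": [0, 0, 0], "angular": [0, 0, 0], "fingers": 8.5}

```text
time: 15.05
tool_pos: [478.7, -181.2, 122.6]
eef_rot: [[0.977, 0.211, -0.0], [0.211, -0.977, 0.0], [-0.0, -0.0, -1.0]]
ft_force: [0.5, -0.5, 0.9]
gripper_width: 85.0
```

```bash
python3 - <<'E'
from h import *
p=vision.capture("scene");t=vision.capture("top")
def crop(q,a,b,c,d,s): return cv2.resize(q["frame"][b:d,a:c,::-1],None,fx=s,fy=s,interpolation=cv2.INTER_CUBIC)
A=crop(p,270,190,430,320,4);B=crop(t,270,180,430,250,4)
cv2.imwrite("pics/c6.png",cv2.resize(np.vstack([A,B]),(480,600)))
for n,q in(("scene",p),("top",t)):
    im=q["frame"].astype(int);r=((im[:,:,2]-im[:,:,0]>(40 if n=="scene" else 18))).astype(np.uint8)
    k,l,st,ce=cv2.connectedComponentsWithStats(r)
    for i in range(1,k):
        if st[i,4]>100 and 260<ce[i][0]<420: 
            rect=cv2.minAreaRect(cv2.findNonZero((l==i).astype(np.uint8)));print(n,st[i],ce[i],rect,atz(q,ce[i],10))
            print([atz(q,v,12)[:2].round(0).tolist() for v in cv2.boxPoints(rect)])
E
```

```text
scene [297 236  56  26 800] [323.605 248.845] ((324.59197998046875, 248.20538330078125), (19.875120162963867, 53.63264846801758), 82.56858825683594) [548.72983469  28.55506549  10.        ]
[[519.0, 84.0], [628.0, 31.0], [580.0, -28.0], [478.0, 23.0]]
top [316 193  34  41 602] [332.31395349 213.05149502] ((332.10003662109375, 212.80001831054688), (20.571823120117188, 37.11872863769531), 26.56505012512207) [552.25700857  30.45566747  10.        ]
[[518.0, 81.0], [614.0, 34.0], [588.0, -19.0], [492.0, 28.0]]
```

View pics/c6.png

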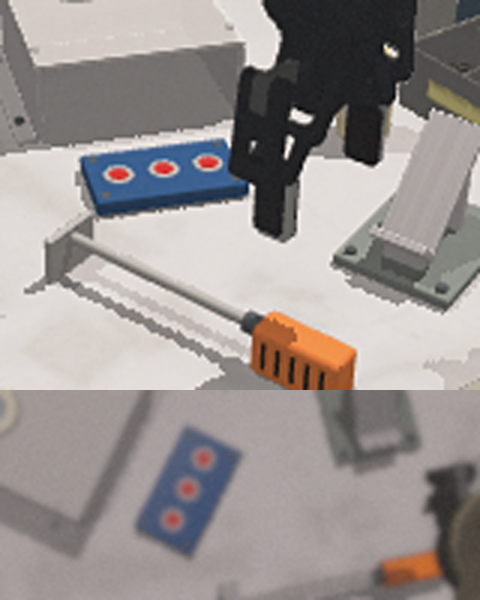

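Hook lies flat where I left it (grip at crop (305,350)). The plate lies in the open, seals up, centre ≈(553,31), length at −26°. Next: refine with the seals and plan the grasp.

```bash
python3 - <<'E'
from h import *
for n in("scene","top"):
    q=vision.capture(n);im=q["frame"].astype(int);r=((im[:,:,0]-im[:,:,2]>35)&(im[:,:,0]-im[:,:,1]>35)).astype(np.uint8);r[:,:290]=0;r[:,360:]=0;r[:190]=0;r[265:]=0
    k,l,st,ce=cv2.connectedComponentsWithStats(r)
    for i in range(1,k):
        if st[i,4]>4: print(n,st[i,4],ce[i].round(1),atz(q,ce[i],12).round(1))
plan([553,31,70],down(64),10)
E
```

```text
scene 24 [339.  243.5] [586.   20.9  12. ]
scene 24 [324.  245.5] [555.8  35.5  12. ]
scene 24 [309.  247.5] [526.   49.9  12. ]
top 20 [337.2 202.2] [583.4  16.5  12. ]
top 20 [332.2 212.5] [553.6  30.8  12. ]
top 21 [327. 223.] [523.3  45.5  12. ]
t 15.25 P [ 476.1789 -179.7176  117.4718] d_tool [ 12.0085 -18.9488   4.7233] |d| 22.925303061983513 w [-0.006   0.005  -0.9033] minrows 5.497674595199883 7.226821050676633
[1.2, -1.89, 0.47] [-0.001, 0.0, -0.09]
[1.37, -1.78, 0.47] [-0.001, 0.0, -0.09]
[1.52, -1.65, 0.47] [-0.001, 0.0, -0.09]
[1.66, -1.51, 0.47] [-0.001, 0.0, -0.09]
[1.79, -1.35, 0.47] [-0.001, 0.0, -0.09]
[1.91, -1.18, 0.47] [-0.001, 0.0, -0.09]
[2.01, -1.01, 0.47] [-0.001, 0.0, -0.09]
[2.09, -0.82, 0.47] [-0.001, 0.0, -0.09]
[2.15, -0.63, 0.47] [-0.001, 0.0, -0.09]
[2.2, -0.43, 0.47] [-0.001, 0.0, -0.09]
```

jog_arm:
  rows:
    - {"delta_pos": [1.2, -1.9, 0.4], "angular": [0, 0, -0.09], "fingers": 8.5}
    - {"delta_pos": [1.4, -1.8, 0.4], "angular": [0, 0, -0.09], "fingers": 8.5}
    - {"delta_pos": [1.5, -1.7, 0.4], "angular": [0, 0, -0.09], "fingers": 8.5}
    - {"delta_pos": [1.7, -1.5, 0.4], "angular": [0, 0, -0.09], "fingers": 8.5}
    - {"delta_pos": [1.8, -1.3, 0.4], "angular": [0, 0, -0.09], "fingers": 8.5}
    - {"delta_pos": [1.9, -1.2, 0.4], "angular": [0, 0, -0.09], "fingers": 8.5}
    - {"delta_pos": [2.0, -1.0, 0.4], "angular": [0, 0, -0.09], "fingers": 8.5}
    - {"delta_pos": [2.1, -0.8, 0.4], "angular": [0, 0, -0.09], "fingers": 8.5}
    - {"delta_pos": [1.8, -0.6, 0.4], "angular": [0, 0, -0.08], "fingers": 8.5}
    - {"delta_pos": [0.8, -0.2, 0.2], "angular": [0, 0, -0.03], "fingers": 8.5}
    - {"delta_pos": [0, 0, 0], "angular": [0, 0, 0], "fingers": 8.5}
    - {"delta_pos": [0, 0, 0], "angular": [0, 0, 0], "fingers": 8.5}

```text
time: 16.25
tool_pos: [534.8, 22.5, 60.3]
eef_rot: [[0.475, 0.879, -0.037], [0.88, -0.475, -0.003], [-0.02, -0.032, -0.999]]
ft_force: [0.0, -0.6, -0.1]
gripper_width: 85.0
```

```bash
python3 - <<'E'
from h import *
plan([554.5,33,-4],down(64.1))
E
```

```text
t 16.25 P [534.7577  22.5332  60.3225] d_tool [1.9873 1.4415 6.3514] |d| 6.809332920160792 w [-0.0321  0.0193 -0.0434] minrows 1.632933553995394 0.4583304281900746
```

jog_arm:
  rows:
    - {"delta_pos": [0.8, 0.6, 0.4], "angular": [-0.016, 0.01, -0.02], "fingers": 8.5}
    - {"delta_pos": [0.8, 0.6, 0.4], "angular": [-0.016, 0.01, -0.02], "fingers": 8.5}
    - {"delta_pos": [0.2, 0.1, 0.2], "angular": [0, 0, 0], "fingers": 8.5}
    - {"delta_pos": [0, 0, 0], "angular": [0, 0, 0], "fingers": 8.5}
    - {"delta_pos": [0, 0, 0], "angular": [0, 0, 0], "fingers": 8.5}

```text
time: 16.67
tool_pos: [553.4, 26.0, 48.6]
eef_rot: [[0.452, 0.892, -0.001], [0.892, -0.452, -0.002], [-0.002, 0.0, -1.0]]
ft_force: [0.4, 0.4, -0.4]
gripper_width: 85.2
```

```bash
python3 - <<'E'
from h import *
plan([554.5,33,-4],down(64.1))
E
```

```text
t 16.6667 P [553.4279  25.9792  48.593 ] d_tool [ 0.6879 -0.2235  5.2575] |d| 5.307039001287253 w [ 0.0003  0.0025 -0.0169] minrows 1.2726712233302764 0.13654884333135608
```

jog_arm:
  rows:
    - {"delta_pos": [0.4, -0.1, 0.8], "angular": [0, 0, -0.016], "fingers": 8.5}
    - {"delta_pos": [0.3, -0.1, 0.8], "angular": [0, 0, 0], "fingers": 8.5}
    - {"delta_pos": [0, 0, 0.8], "angular": [0, 0, 0], "fingers": 8.5}
    - {"delta_pos": [0, 0, 0.6], "angular": [0, 0, 0], "fingers": 8.5}
    - {"delta_pos": [0, 0, 0], "angular": [0, 0, 0], "fingers": 8.5}
    - {"delta_pos": [0, 0, 0], "angular": [0, 0, 0], "fingers": 8.5}

```text
time: 17.17
tool_pos: [554.0, 32.2, 15.3]
eef_rot: [[0.439, 0.898, -0.002], [0.898, -0.439, -0.003], [-0.004, -0.001, -1.0]]
ft_force: [0.6, 1.0, 0.6]
gripper_width: 85.1
```

```bash
python3 - <<'E'
from h import *
plan([554.5,33,-4],down(64.1))
E
```

```text
t 17.1667 P [553.9828  32.2338  15.2591] d_tool [0.0984 0.0141 1.9256] |d| 1.9281264343787141 w [-0.0007  0.0036 -0.0029] minrows 0.4623804398989722 0.037277345643731814
```

jog_arm:
  rows:
    - {"delta_pos": [0, 0, 0.6], "angular": [0, 0.003, 0], "fingers": 8.5}
    - {"delta_pos": [0, 0, 0.6], "angular": [0, 0, 0], "fingers": 8.5}
    - {"delta_pos": [0, 0, 0.4], "angular": [0, 0, 0], "fingers": 8.5}
    - {"delta_pos": [0, 0, 0.1], "angular": [0, 0, 0], "fingers": 8.5}
    - {"delta_pos": [0, 0, 0], "angular": [0, 0, 0], "fingers": 8.5}
    - {"delta_pos": [0, 0, 0], "angular": [0, 0, 0], "fingers": 8.5}

```text
time: 17.67
tool_pos: [553.9, 32.0, -3.6]
eef_rot: [[0.44, 0.898, -0.001], [0.898, -0.44, -0.0], [-0.001, -0.001, -1.0]]
ft_force: [-0.0, -0.6, 0.7]
gripper_width: 85.0
```

jog_arm:
  rows:
    - {"delta_pos": [0, 0, 0], "angular": [0, 0, 0], "fingers": 5.5}
    - {"delta_pos": [0, 0, 0], "angular": [0, 0, 0], "fingers": 5.5}
    - {"delta_pos": [0, 0, 0], "angular": [0, 0, 0], "fingers": 5.5}
    - {"delta_pos": [0, 0, 0], "angular": [0, 0, 0], "fingers": 5.5}
    - {"delta_pos": [0, 0, 0], "angular": [0, 0, 0], "fingers": 5.5}
    - {"delta_pos": [0, 0, 0], "angular": [0, 0, 0], "fingers": 5.5}
    - {"delta_pos": [0, 0, 0], "angular": [0, 0, 0], "fingers": 5.5}
  squeeze: 50

```text
time: 18.25
tool_pos: [554.2, 31.9, -2.8]
eef_rot: [[0.44, 0.898, -0.0], [0.898, -0.44, 0.0], [0.0, -0.0, -1.0]]
ft_force: [-1.0, -0.9, -0.5]
gripper_width: 60.1
```

jog_arm:
  rows:
    - {"delta_pos": [0, 0, -0.5], "angular": [0, 0, 0], "fingers": 5.5}
    - {"delta_pos": [0, 0, -1.5], "angular": [0, 0, 0], "fingers": 5.5}
    - {"delta_pos": [0, 0, -2.5], "angular": [0, 0, 0], "fingers": 5.5}
    - {"delta_pos": [0, 0, -2.5], "angular": [0, 0, 0], "fingers": 5.5}
    - {"delta_pos": [0, 0, -2.5], "angular": [0, 0, 0], "fingers": 5.5}
    - {"delta_pos": [0, 0, -2.5], "angular": [0, 0, 0], "fingers": 5.5}
    - {"delta_pos": [0, 0, -1.5], "angular": [0, 0, 0], "fingers": 5.5}
    - {"delta_pos": [0, 0, -0.5], "angular": [0, 0, 0], "fingers": 5.5}
    - {"delta_pos": [0, 0, 0], "angular": [0, 0, 0], "fingers": 5.5}
    - {"delta_pos": [0, 0, 0], "angular": [0, 0, 0], "fingers": 5.5}

```text
time: 19.08
tool_pos: [550.9, 31.4, 142.2]
eef_rot: [[0.441, 0.898, -0.007], [0.898, -0.441, -0.001], [-0.004, -0.006, -1.0]]
ft_force: [-0.8, 0.1, -2.7]
gripper_width: 60.8
```

```bash
cat >> h.py <<'E'
psi=np.radians(13.6);e=np.array([np.cos(psi),np.sin(psi),0]);k=np.array([0,0,1.])
XU=(e+k)/2**.5;N=(k-e)/2**.5;Y=np.array([-np.sin(psi),np.cos(psi),0]);RR=np.c_[Y,XU,-N]
F=np.array([642.2,-137.9,63.])
def tgt(a,n,y=0,tip=2.8): return F+XU*a+N*(n-tip)+Y*y
E
python3 - <<'E'
from h import *
print(robot.get_obs()["ft_force"],robot.get_obs()["qpos"],tgt(25,60))
plan(tgt(25,60),RR,16)
E
```

```text
[-0.76855201  0.05540824 -2.74137418] [-0.54078055  0.31634694  0.5220312   1.71316201 -0.16853797  1.16471741
  1.14220647] [ 620.06957709 -143.25391276  121.12417741]
t 19.0833 P [550.8818  31.356  142.2302] d_tool [-12.6151  13.9188   2.0825] |d| 18.900007708474742 w [-0.7604  0.2744 -0.6566] minrows 4.532375949274519 8.331552920801716
[-0.79, 0.87, 0.13] [-0.048, 0.017, -0.041]
[-0.83, 0.83, 0.16] [-0.048, 0.017, -0.041]
[-0.86, 0.79, 0.18] [-0.048, 0.017, -0.041]
[-0.9, 0.74, 0.2] [-0.048, 0.017, -0.041]
[-0.93, 0.69, 0.22] [-0.048, 0.017, -0.041]
[-0.96, 0.64, 0.24] [-0.048, 0.017, -0.041]
[-0.99, 0.59, 0.25] [-0.048, 0.017, -0.041]
[-1.02, 0.54, 0.26] [-0.048, 0.017, -0.041]
[-1.04, 0.49, 0.27] [-0.048, 0.017, -0.041]
[-1.07, 0.43, 0.27] [-0.048, 0.017, -0.041]
[-1.09, 0.37, 0.27] [-0.048, 0.017, -0.041]
[-1.11, 0.31, 0.27] [-0.048, 0.017, -0.041]
[-1.12, 0.26, 0.26] [-0.048, 0.017, -0.041]
[-1.14, 0.2, 0.25] [-0.048, 0.017, -0.041]
[-1.15, 0.14, 0.24] [-0.048, 0.017, -0.041]
[-1.16, 0.08, 0.23] [-0.048, 0.017, -0.041]
```

jog_arm:
  rows:
    - {"delta_pos": [-0.8, 0.9, 0.1], "angular": [-0.048, 0.017, -0.041], "fingers": 5.5}
    - {"delta_pos": [-0.8, 0.8, 0.2], "angular": [-0.048, 0.017, -0.041], "fingers": 5.5}
    - {"delta_pos": [-0.9, 0.8, 0.2], "angular": [-0.048, 0.017, -0.041], "fingers": 5.5}
    - {"delta_pos": [-0.9, 0.7, 0.2], "angular": [-0.048, 0.017, -0.041], "fingers": 5.5}
    - {"delta_pos": [-0.9, 0.7, 0.2], "angular": [-0.048, 0.017, -0.041], "fingers": 5.5}
    - {"delta_pos": [-1.0, 0.6, 0.2], "angular": [-0.048, 0.017, -0.041], "fingers": 5.5}
    - {"delta_pos": [-1.0, 0.6, 0.2], "angular": [-0.048, 0.017, -0.041], "fingers": 5.5}
    - {"delta_pos": [-1.0, 0.5, 0.2], "angular": [-0.048, 0.017, -0.041], "fingers": 5.5}

```text
time: 19.75
tool_pos: [579.6, -54.6, 120.0]
eef_rot: [[0.089, 0.919, 0.384], [0.994, -0.105, 0.019], [0.058, 0.381, -0.923]]
ft_force: [0.8, 0.3, -2.2]
gripper_width: 60.3
```

```bash
python3 - <<'E'
from h import *
print(robot.get_obs()["qpos"])
plan(tgt(25,60),RR,9)
E
```

```text
[-0.40233266  0.12869555  0.50566849  2.03946578 -0.20301539  0.60583013
  1.70202888]
t 19.75 P [579.6107 -54.5517 119.9582] d_tool [-8.4523  4.6896  1.2765] |d| 9.750055756889557 w [-0.3812  0.1343 -0.3056] minrows 2.338142867359606 4.053183199814018
[-0.94, 0.52, 0.14] [-0.042, 0.015, -0.034]
[-0.96, 0.48, 0.15] [-0.042, 0.015, -0.034]
[-0.98, 0.44, 0.15] [-0.042, 0.015, -0.034]
[-0.99, 0.4, 0.16] [-0.042, 0.015, -0.034]
[-1.01, 0.36, 0.16] [-0.042, 0.015, -0.034]
[-1.02, 0.32, 0.16] [-0.042, 0.015, -0.034]
[-1.03, 0.28, 0.16] [-0.042, 0.015, -0.034]
[-1.05, 0.24, 0.15] [-0.042, 0.015, -0.034]
[-1.06, 0.2, 0.14] [-0.042, 0.015, -0.034]
```

jog_arm:
  rows:
    - {"delta_pos": [-0.9, 0.5, 0.1], "angular": [-0.042, 0.015, -0.034], "fingers": 5.5}
    - {"delta_pos": [-1.0, 0.5, 0.1], "angular": [-0.042, 0.015, -0.034], "fingers": 5.5}
    - {"delta_pos": [-1.0, 0.4, 0.1], "angular": [-0.042, 0.015, -0.034], "fingers": 5.5}
    - {"delta_pos": [-1.0, 0.4, 0.1], "angular": [-0.042, 0.015, -0.034], "fingers": 5.5}
    - {"delta_pos": [-1.0, 0.4, 0.1], "angular": [-0.042, 0.015, -0.034], "fingers": 5.5}
    - {"delta_pos": [-1.0, 0.3, 0.1], "angular": [-0.042, 0.015, -0.034], "fingers": 5.5}
    - {"delta_pos": [-1.0, 0.3, 0.1], "angular": [-0.042, 0.015, -0.034], "fingers": 5.5}
    - {"delta_pos": [-0.6, 0.1, 0.1], "angular": [-0.03, 0.01, -0.025], "fingers": 5.5}
    - {"delta_pos": [0, 0, 0], "angular": [0, 0, 0], "fingers": 5.5}
    - {"delta_pos": [0, 0, 0], "angular": [0, 0, 0], "fingers": 5.5}

```text
time: 20.58
tool_pos: [593.4, -128.4, 103.0]
eef_rot: [[-0.16, 0.776, 0.61], [0.987, 0.109, 0.119], [0.026, 0.621, -0.783]]
ft_force: [1.1, 0.2, -3.4]
gripper_width: 60.6
```

```bash
python3 - <<'E'
from h import *
print(robot.get_obs()["qpos"])
plan(tgt(12,30),RR,6)
E
```

```text
[ 0.15736137  0.16290959  0.20944898  2.17007961 -1.06396902  0.41813187
  2.98772098]
t 20.5833 P [ 593.3695 -128.3859  102.9966] d_tool [-1.8329  2.0848  3.1599] |d| 4.206029879458983 w [-0.1139  0.0318 -0.0748] minrows 1.0086402588630654 1.1195111775791924
[-0.31, 0.35, 0.53] [-0.019, 0.005, -0.012]
[-0.31, 0.33, 0.53] [-0.019, 0.005, -0.012]
[-0.32, 0.32, 0.54] [-0.019, 0.005, -0.012]
[-0.33, 0.31, 0.54] [-0.019, 0.005, -0.012]
[-0.33, 0.29, 0.54] [-0.019, 0.005, -0.012]
[-0.34, 0.28, 0.55] [-0.019, 0.005, -0.012]
```

q7 stands at 2.99, almost at its 3.01 limit, so this grasp can't be finished. I'll put the plate back on the open bench and regrip a half turn round.

```bash
python3 - <<'E'
from h import *
plan([554,32,90],down(64.1),16)
E
```

```text
t 20.5833 P [ 593.3695 -128.3859  102.9966] d_tool [16.4221 -2.1119  0.5299] |d| 16.565776426406945 w [ 0.6411 -0.2293  0.5803] minrows 3.97260825573308 7.156517899397496
[1.03, -0.13, 0.03] [0.04, -0.014, 0.036]
[1.02, -0.17, 0.02] [0.04, -0.014, 0.036]
[1.01, -0.2, 0.02] [0.04, -0.014, 0.036]
[1.01, -0.24, 0.01] [0.04, -0.014, 0.036]
[1.0, -0.28, 0.01] [0.04, -0.014, 0.036]
[0.99, -0.31, 0.01] [0.04, -0.014, 0.036]
[0.98, -0.35, 0.0] [0.04, -0.014, 0.036]
[0.96, -0.38, 0.01] [0.04, -0.014, 0.036]
[0.95, -0.42, 0.01] [0.04, -0.014, 0.036]
[0.93, -0.45, 0.01] [0.04, -0.014, 0.036]
[0.92, -0.48, 0.02] [0.04, -0.014, 0.036]
[0.9, -0.52, 0.02] [0.04, -0.014, 0.036]
[0.88, -0.55, 0.03] [0.04, -0.014, 0.036]
[0.86, -0.58, 0.04] [0.04, -0.014, 0.036]
[0.84, -0.61, 0.05] [0.04, -0.014, 0.036]
[0.82, -0.63, 0.07] [0.04, -0.014, 0.036]
```

jog_arm:
  rows:
    - {"delta_pos": [1.0, -0.1, 0], "angular": [0.04, -0.014, 0.036], "fingers": 5.5}
    - {"delta_pos": [1.0, -0.2, 0], "angular": [0.04, -0.014, 0.036], "fingers": 5.5}
    - {"delta_pos": [1.0, -0.2, 0], "angular": [0.04, -0.014, 0.036], "fingers": 5.5}
    - {"delta_pos": [1.0, -0.2, 0], "angular": [0.04, -0.014, 0.036], "fingers": 5.5}
    - {"delta_pos": [1.0, -0.3, 0], "angular": [0.04, -0.014, 0.036], "fingers": 5.5}
    - {"delta_pos": [1.0, -0.3, 0], "angular": [0.04, -0.014, 0.036], "fingers": 5.5}
    - {"delta_pos": [1.0, -0.3, 0], "angular": [0.04, -0.014, 0.036], "fingers": 5.5}
    - {"delta_pos": [1.0, -0.4, 0], "angular": [0.04, -0.014, 0.036], "fingers": 5.5}
    - {"delta_pos": [0.9, -0.4, 0], "angular": [0.04, -0.014, 0.036], "fingers": 5.5}
    - {"delta_pos": [0.9, -0.5, 0], "angular": [0.04, -0.014, 0.036], "fingers": 5.5}
    - {"delta_pos": [0.9, -0.5, 0], "angular": [0.04, -0.014, 0.036], "fingers": 5.5}
    - {"delta_pos": [0.9, -0.5, 0], "angular": [0.04, -0.014, 0.036], "fingers": 5.5}
    - {"delta_pos": [0.9, -0.5, 0], "angular": [0.04, -0.014, 0.036], "fingers": 5.5}
    - {"delta_pos": [0.8, -0.6, 0], "angular": [0.04, -0.014, 0.036], "fingers": 5.5}
    - {"delta_pos": [0.6, -0.4, 0], "angular": [0.02, -0.01, 0.02], "fingers": 5.5}
    - {"delta_pos": [0, 0, 0], "angular": [0, 0, 0], "fingers": 5.5}
    - {"delta_pos": [0, 0, 0], "angular": [0, 0, 0], "fingers": 5.5}

```text
time: 22.0
tool_pos: [549.1, 30.2, 86.3]
eef_rot: [[0.376, 0.925, 0.055], [0.927, -0.374, -0.037], [-0.013, 0.065, -0.998]]
ft_force: [0.0, -1.0, -2.8]
gripper_width: 60.2
```

```bash
python3 - <<'E'
from h import *
print(robot.get_obs()["qpos"])
plan([554,32,35],down(64.1),5)
E
```

```text
[-0.50010409  0.32123947  0.42864888  1.83194901 -0.10926687  0.96695148
  1.15155091]
t 22.0 P [549.1438  30.1641  86.3459] d_tool [0.4214 0.0484 5.1433] |d| 5.160771943838798 w [0.0652 0.0112 0.0672] minrows 1.2375951903690163 0.7543748407012567
[0.08, 0.01, 1.03] [0.013, 0.002, 0.013]
[0.08, 0.02, 1.03] [0.013, 0.002, 0.013]
[0.08, 0.03, 1.03] [0.013, 0.002, 0.013]
[0.08, 0.05, 1.03] [0.013, 0.002, 0.013]
[0.08, 0.06, 1.03] [0.013, 0.002, 0.013]
```

jog_arm:
  rows:
    - {"delta_pos": [0.1, 0, 1.0], "angular": [0.016, 0.003, 0.017], "fingers": 5.5}
    - {"delta_pos": [0.1, 0, 1.0], "angular": [0.016, 0.003, 0.017], "fingers": 5.5}
    - {"delta_pos": [0.1, 0, 1.0], "angular": [0.016, 0.003, 0.017], "fingers": 5.5}
    - {"delta_pos": [0.1, 0, 1.0], "angular": [0.016, 0.003, 0.017], "fingers": 5.5}
    - {"delta_pos": [0, 0, 0.6], "angular": [0, 0, 0], "fingers": 5.5}
    - {"delta_pos": [0, 0, 0], "angular": [0, 0, 0], "fingers": 5.5}
    - {"delta_pos": [0, 0, 0], "angular": [0, 0, 0], "fingers": 5.5}

```text
time: 22.58
tool_pos: [550.9, 30.3, 33.6]
eef_rot: [[0.446, 0.895, -0.004], [0.895, -0.446, 0.0], [-0.002, -0.004, -1.0]]
ft_force: [-0.6, 0.6, -1.5]
gripper_width: 60.6
```

```bash
python3 - <<'E'
from h import *
plan([554,32,-2.5],down(64.1))
E
```

```text
t 22.5833 P [550.8554  30.3283  33.5862] d_tool [0.2967 0.2216 3.6072] |d| 3.6261474172467487 w [-0.0041  0.0019 -0.0103] minrows 0.8695797163661269 0.0898760952427755
```

jog_arm:
  rows:
    - {"delta_pos": [0.1, 0.1, 0.8], "angular": [-0.004, 0.002, -0.01], "fingers": 5.5}
    - {"delta_pos": [0.1, 0.1, 0.8], "angular": [0, 0, 0], "fingers": 5.5}
    - {"delta_pos": [0, 0, 0.8], "angular": [0, 0, 0], "fingers": 5.5}
    - {"delta_pos": [0, 0, 0.5], "angular": [0, 0, 0], "fingers": 5.5}
    - {"delta_pos": [0, 0, 0.2], "angular": [0, 0, 0], "fingers": 5.5}
    - {"delta_pos": [0, 0, 0], "angular": [0, 0, 0], "fingers": 5.5}
    - {"delta_pos": [0, 0, 0], "angular": [0, 0, 0], "fingers": 5.5}

```text
time: 23.17
tool_pos: [553.8, 30.9, -0.5]
eef_rot: [[0.436, 0.9, 0.001], [0.9, -0.436, 0.0], [0.001, 0.001, -1.0]]
ft_force: [0.1, -0.2, -2.6]
gripper_width: 60.6
```

jog_arm:
  rows:
    - {"delta_pos": [0, 0, 0.2], "angular": [0, 0, 0], "fingers": 5.5}
    - {"delta_pos": [0, 0, 0.0], "angular": [0, 0, 0], "fingers": 5.5}
    - {"delta_pos": [0, 0, 0], "angular": [0, 0, 0], "fingers": 8.5}
    - {"delta_pos": [0, 0, 0], "angular": [0, 0, 0], "fingers": 8.5}
    - {"delta_pos": [0, 0, 0], "angular": [0, 0, 0], "fingers": 8.5}
    - {"delta_pos": [0, 0, 0], "angular": [0, 0, 0], "fingers": 8.5}
    - {"delta_pos": [0, 0, 0], "angular": [0, 0, 0], "fingers": 8.5}
    - {"delta_pos": [0, 0, -1], "angular": [0, 0, 0], "fingers": 8.5}
    - {"delta_pos": [0, 0, -2], "angular": [0, 0, 0], "fingers": 8.5}
    - {"delta_pos": [0, 0, -2], "angular": [0, 0, 0], "fingers": 8.5}
    - {"delta_pos": [0, 0, -1], "angular": [0, 0, 0], "fingers": 8.5}
    - {"delta_pos": [0, 0, 0], "angular": [0, 0, 0.12], "fingers": 8.5}
    - {"delta_pos": [0, 0, 0], "angular": [0, 0, 0.12], "fingers": 8.5}
    - {"delta_pos": [0, 0, 0], "angular": [0, 0, 0.12], "fingers": 8.5}
    - {"delta_pos": [0, 0, 0], "angular": [0, 0, 0.12], "fingers": 8.5}
    - {"delta_pos": [0, 0, 0], "angular": [0, 0, 0.12], "fingers": 8.5}
    - {"delta_pos": [0, 0, 0], "angular": [0, 0, 0.12], "fingers": 8.5}
    - {"delta_pos": [0, 0, 0], "angular": [0, 0, 0.12], "fingers": 8.5}
    - {"delta_pos": [0, 0, 0], "angular": [0, 0, 0.12], "fingers": 8.5}
    - {"delta_pos": [0, 0, 0], "angular": [0, 0, 0.12], "fingers": 8.5}

```text
time: 24.83
tool_pos: [558.0, 31.3, 71.0]
eef_rot: [[1.0, -0.0, 0.014], [-0.0, -1.0, 0.005], [0.014, -0.005, -1.0]]
ft_force: [-1.5, -0.2, -0.4]
gripper_width: 85.2
```

jog_arm:
  rows:
    - {"delta_pos": [0, 0, 0], "angular": [0, 0, 0.12], "fingers": 8.5}
    - {"delta_pos": [0, 0, 0], "angular": [0, 0, 0.12], "fingers": 8.5}
    - {"delta_pos": [0, 0, 0], "angular": [0, 0, 0.12], "fingers": 8.5}
    - {"delta_pos": [0, 0, 0], "angular": [0, 0, 0.12], "fingers": 8.5}
    - {"delta_pos": [0, 0, 0], "angular": [0, 0, 0.12], "fingers": 8.5}
    - {"delta_pos": [0, 0, 0], "angular": [0, 0, 0.12], "fingers": 8.5}
    - {"delta_pos": [0, 0, 0], "angular": [0, 0, 0.12], "fingers": 8.5}
    - {"delta_pos": [0, 0, 0], "angular": [0, 0, 0.12], "fingers": 8.5}
    - {"delta_pos": [0, 0, 0], "angular": [0, 0, 0.12], "fingers": 8.5}
    - {"delta_pos": [0, 0, 0], "angular": [0, 0, 0.12], "fingers": 8.5}
    - {"delta_pos": [0, 0, 0], "angular": [0, 0, 0.12], "fingers": 8.5}
    - {"delta_pos": [0, 0, 0], "angular": [0, 0, 0.12], "fingers": 8.5}
    - {"delta_pos": [0, 0, 0], "angular": [0, 0, 0.12], "fingers": 8.5}
    - {"delta_pos": [0, 0, 0], "angular": [0, 0, 0.12], "fingers": 8.5}
    - {"delta_pos": [0, 0, 0], "angular": [0, 0, 0], "fingers": 8.5}

```text
time: 26.08
tool_pos: [559.4, 34.7, 78.1]
eef_rot: [[-0.183, -0.983, 0.02], [-0.983, 0.183, 0.013], [-0.016, -0.018, -1.0]]
ft_force: [-0.4, -0.3, 0.5]
gripper_width: 84.7
```

```bash
python3 - <<'E'
from h import *
print(robot.get_obs()["qpos"])
plan([554,31,-3],down(64.1-180))
for n in("scene","top"):
    q=vision.capture(n);im=q["frame"].astype(int);r=((im[:,:,0]-im[:,:,2]>35)&(im[:,:,0]-im[:,:,1]>35)).astype(np.uint8);r[:,:290]=0;r[:,360:]=0;r[:190]=0;r[265:]=0
    k,l,st,ce=cv2.connectedComponentsWithStats(r)
    for i in range(1,k):
        if st[i,4]>4: print(n,st[i,4],ce[i].round(1),atz(q,ce[i],12).round(1))
E
```

```text
[-0.89948622  0.55648268  1.04506536  1.79849305 -0.55832492  1.08916559
 -1.41173173]
t 26.0833 P [559.3861  34.6963  78.0504] d_tool [0.5951 0.6051 8.0869] |d| 8.131325088360624 w [-0.0154  0.0187  0.2678] minrows 1.9499580547627395 2.150783852977156
scene 24 [339.2 243.8] [585.6  19.8  12. ]
scene 25 [324.4 245.6] [556.   34.6  12. ]
scene 26 [309.3 247.7] [526.   48.8  12. ]
```

jog_arm:
  rows:
    - {"delta_pos": [0.2, 0.2, 0.5], "angular": [-0.007, 0.009, 0.1], "fingers": 8.5}
    - {"delta_pos": [0.2, 0.1, 1.0], "angular": [-0.007, 0.009, 0.1], "fingers": 8.5}
    - {"delta_pos": [0.2, 0, 1.0], "angular": [0, 0, 0.06], "fingers": 8.5}
    - {"delta_pos": [0, 0, 1.0], "angular": [0, 0, 0], "fingers": 8.5}
    - {"delta_pos": [0, 0, 0.5], "angular": [0, 0, 0], "fingers": 8.5}
    - {"delta_pos": [0, 0, 0], "angular": [0, 0, 0], "fingers": 8.5}
    - {"delta_pos": [0, 0, 0], "angular": [0, 0, 0], "fingers": 8.5}

```text
time: 26.77
tool_pos: [555.9, 30.2, 37.5]
eef_rot: [[-0.404, -0.915, 0.003], [-0.915, 0.404, 0.002], [-0.003, -0.002, -1.0]]
ft_force: [0.0, 0.6, 1.0]
gripper_width: 84.8
```

```bash
python3 - <<'E'
from h import *
print(robot.get_obs()["qpos"])
plan([554,31.5,-3],down(64.1-180))
E
```

```text
[-0.88775518  0.64363362  1.0472129   1.82408052 -0.642517    1.05525519
 -1.57697736]
t 26.7667 P [555.852   30.1563  37.4683] d_tool [-0.0364  0.2333  4.0464] |d| 4.053294973827024 w [-0.0023  0.003   0.0365] minrows 0.9720131831719482 0.2932660516287656
```

jog_arm:
  rows:
    - {"delta_pos": [0, 0.1, 0.8], "angular": [-0.002, 0.003, 0.018], "fingers": 8.5}
    - {"delta_pos": [0, 0.1, 0.8], "angular": [0, 0, 0.018], "fingers": 8.5}
    - {"delta_pos": [0, 0, 0.8], "angular": [0, 0, 0], "fingers": 8.5}
    - {"delta_pos": [0, 0, 0.5], "angular": [0, 0, 0], "fingers": 8.5}
    - {"delta_pos": [0, 0, 0], "angular": [0, 0, 0], "fingers": 8.5}
    - {"delta_pos": [0, 0, 0], "angular": [0, 0, 0], "fingers": 8.5}

```text
time: 27.27
tool_pos: [554.4, 31.4, 6.2]
eef_rot: [[-0.435, -0.9, 0.001], [-0.9, 0.435, 0.001], [-0.001, -0.001, -1.0]]
ft_force: [-0.1, -0.7, 0.0]
gripper_width: 84.9
```

```bash
python3 - <<'E'
from h import *
plan([554,31.5,-3],down(64.1-180))
E
```

```text
t 27.2667 P [554.4323  31.4159   6.2153] d_tool [0.0123 0.0433 0.9215] |d| 0.9225815066765833 w [-0.0007  0.0012  0.0017] minrows 0.22124256754834135 0.017239538654201518
```

jog_arm:
  rows:
    - {"delta_pos": [0, 0, 0.5], "angular": [0, 0, 0], "fingers": 8.5}
    - {"delta_pos": [0, 0, 0.4], "angular": [0, 0, 0], "fingers": 8.5}
    - {"delta_pos": [0, 0, 0], "angular": [0, 0, 0], "fingers": 8.5}
    - {"delta_pos": [0, 0, 0], "angular": [0, 0, 0], "fingers": 5.5}
    - {"delta_pos": [0, 0, 0], "angular": [0, 0, 0], "fingers": 5.5}
    - {"delta_pos": [0, 0, 0], "angular": [0, 0, 0], "fingers": 5.5}
    - {"delta_pos": [0, 0, 0], "angular": [0, 0, 0], "fingers": 5.5}
    - {"delta_pos": [0, 0, 0], "angular": [0, 0, 0], "fingers": 5.5}
    - {"delta_pos": [0, 0, 0], "angular": [0, 0, 0], "fingers": 5.5}
    - {"delta_pos": [0, 0, 0], "angular": [0, 0, 0], "fingers": 5.5}
  squeeze: 50

```text
time: 28.1
tool_pos: [554.9, 31.2, -3.0]
eef_rot: [[-0.435, -0.9, 0.002], [-0.9, 0.435, 0.001], [-0.002, -0.002, -1.0]]
ft_force: [-0.3, 0.6, -0.3]
gripper_width: 60.7
```

jog_arm:
  rows:
    - {"delta_pos": [0, 0, -0.5], "angular": [0, 0, 0], "fingers": 5.5}
    - {"delta_pos": [0, 0, -1.5], "angular": [0, 0, 0], "fingers": 5.5}
    - {"delta_pos": [0, 0, -2.5], "angular": [0, 0, 0], "fingers": 5.5}
    - {"delta_pos": [0, 0, -2.5], "angular": [0, 0, 0], "fingers": 5.5}
    - {"delta_pos": [0, 0, -2.5], "angular": [0, 0, 0], "fingers": 5.5}
    - {"delta_pos": [0, 0, -2.5], "angular": [0, 0, 0], "fingers": 5.5}
    - {"delta_pos": [0, 0, -1.5], "angular": [0, 0, 0], "fingers": 5.5}
    - {"delta_pos": [0, 0, -0.5], "angular": [0, 0, 0], "fingers": 5.5}
    - {"delta_pos": [0, 0, 0], "angular": [0, 0, 0], "fingers": 5.5}

```text
time: 28.85
tool_pos: [552.4, 29.2, 148.9]
eef_rot: [[-0.439, -0.899, -0.001], [-0.899, 0.439, 0.0], [0.0, 0.001, -1.0]]
ft_force: [0.1, -0.4, -3.3]
gripper_width: 60.3
```

```bash
cat >> h.py <<'E'
R2=np.c_[-Y,-XU,-N]
E
python3 - <<'E'
from h import *
print(robot.get_obs()["qpos"])
plan(tgt(25,60),R2,18)
E
```

```text
[-0.99232627  0.52252733  1.19360077  1.72364348 -0.51033767  1.25282573
 -1.70139226]
t 28.85 P [552.4115  29.2135 148.8671] d_tool [ 12.5306 -13.6479   2.7647] |d| 18.732941612661598 w [ 0.7543 -0.2713 -0.655 ] minrows 4.492312137328921 8.281328511442528
[0.7, -0.76, 0.15] [0.042, -0.015, -0.036]
[0.73, -0.73, 0.17] [0.042, -0.015, -0.036]
[0.75, -0.69, 0.19] [0.042, -0.015, -0.036]
[0.78, -0.65, 0.21] [0.042, -0.015, -0.036]
[0.81, -0.62, 0.22] [0.042, -0.015, -0.036]
[0.83, -0.58, 0.24] [0.042, -0.015, -0.036]
[0.86, -0.54, 0.25] [0.042, -0.015, -0.036]
[0.88, -0.49, 0.26] [0.042, -0.015, -0.036]
[0.9, -0.45, 0.26] [0.042, -0.015, -0.036]
[0.92, -0.41, 0.27] [0.042, -0.015, -0.036]
[0.94, -0.36, 0.27] [0.042, -0.015, -0.036]
[0.95, -0.32, 0.27] [0.042, -0.015, -0.036]
[0.97, -0.27, 0.27] [0.042, -0.015, -0.036]
[0.98, -0.22, 0.26] [0.042, -0.015, -0.036]
[0.99, -0.18, 0.25] [0.042, -0.015, -0.036]
[1.0, -0.13, 0.25] [0.042, -0.015, -0.036]
[1.01, -0.08, 0.24] [0.042, -0.015, -0.036]
[1.02, -0.04, 0.22] [0.042, -0.015, -0.036]
```

jog_arm:
  rows:
    - {"delta_pos": [0.7, -0.8, 0.1], "angular": [0.042, -0.015, -0.036], "fingers": 5.5}
    - {"delta_pos": [0.7, -0.7, 0.1], "angular": [0.042, -0.015, -0.036], "fingers": 5.5}
    - {"delta_pos": [0.8, -0.7, 0.1], "angular": [0.042, -0.015, -0.036], "fingers": 5.5}
    - {"delta_pos": [0.8, -0.6, 0.1], "angular": [0.042, -0.015, -0.036], "fingers": 5.5}
    - {"delta_pos": [0.8, -0.6, 0.2], "angular": [0.042, -0.015, -0.036], "fingers": 5.5}
    - {"delta_pos": [0.8, -0.6, 0.2], "angular": [0.042, -0.015, -0.036], "fingers": 5.5}
    - {"delta_pos": [0.9, -0.5, 0.2], "angular": [0.042, -0.015, -0.036], "fingers": 5.5}

```text
time: 29.43
tool_pos: [576.2, -37.3, 137.7]
eef_rot: [[-0.173, -0.935, 0.31], [-0.983, 0.184, 0.005], [-0.062, -0.304, -0.951]]
ft_force: [0.6, 0.6, -2.7]
gripper_width: 60.2
```

```bash
python3 - <<'E'
from h import *
print(robot.get_obs()["qpos"])
plan(tgt(25,60),R2,10)
E
```

```text
[-1.05356304  0.28486364  1.24165946  1.97644272 -0.44836415  0.79720159
 -1.35016654]
t 29.4333 P [576.2291 -37.2867 137.7449] d_tool [ 9.7584 -5.5452  2.8805] |d| 11.587617032128522 w [ 0.4566 -0.1634 -0.387 ] minrows 2.7788050436759044 4.963851707046127
[0.98, -0.55, 0.29] [0.046, -0.016, -0.039]
[1.0, -0.5, 0.3] [0.046, -0.016, -0.039]
[1.02, -0.45, 0.3] [0.046, -0.016, -0.039]
[1.05, -0.4, 0.3] [0.046, -0.016, -0.039]
[1.06, -0.34, 0.3] [0.046, -0.016, -0.039]
[1.08, -0.29, 0.3] [0.046, -0.016, -0.039]
[1.1, -0.23, 0.29] [0.046, -0.016, -0.039]
[1.11, -0.17, 0.29] [0.046, -0.016, -0.039]
[1.12, -0.12, 0.27] [0.046, -0.016, -0.039]
[1.13, -0.06, 0.26] [0.046, -0.016, -0.039]
```

jog_arm:
  rows:
    - {"delta_pos": [1.0, -0.6, 0.1], "angular": [0.046, -0.016, -0.039], "fingers": 5.5}
    - {"delta_pos": [1.0, -0.5, 0.1], "angular": [0.046, -0.016, -0.039], "fingers": 5.5}
    - {"delta_pos": [1.0, -0.5, 0.1], "angular": [0.046, -0.016, -0.039], "fingers": 5.5}
    - {"delta_pos": [1.0, -0.4, 0.1], "angular": [0.046, -0.016, -0.039], "fingers": 5.5}
    - {"delta_pos": [1.0, -0.4, 0.1], "angular": [0.046, -0.016, -0.039], "fingers": 5.5}
    - {"delta_pos": [1.0, -0.3, 0.1], "angular": [0.046, -0.016, -0.039], "fingers": 5.5}
    - {"delta_pos": [1.0, -0.3, 0.1], "angular": [0.046, -0.016, -0.039], "fingers": 5.5}

```text
time: 30.02
tool_pos: [595.1, -107.2, 132.9]
eef_rot: [[0.118, -0.802, 0.585], [-0.992, -0.074, 0.098], [-0.036, -0.592, -0.805]]
ft_force: [-0.2, 0.8, -3.5]
gripper_width: 60.2
```

```bash
python3 - <<'E'
from h import *
print(robot.get_obs()["qpos"])
plan(tgt(25,60),R2,4)
E
```

```text
[-0.63372028  0.1269819   0.97785213  2.16392469 -0.91357559  0.48797283
 -0.41892993]
t 30.0167 P [ 595.1428 -107.1513  132.9449] d_tool [ 3.9191 -1.0315  2.0547] |d| 4.5436460176905715 w [ 0.1485 -0.0506 -0.1135] minrows 1.089603361556492 1.5491750255913592
[0.98, -0.26, 0.51] [0.037, -0.013, -0.028]
[0.99, -0.21, 0.51] [0.037, -0.013, -0.028]
[1.0, -0.16, 0.5] [0.037, -0.013, -0.028]
[1.01, -0.12, 0.5] [0.037, -0.013, -0.028]
```

jog_arm:
  rows:
    - {"delta_pos": [1.0, -0.2, 0.5], "angular": [0.03, -0.012, -0.024], "fingers": 5.5}
    - {"delta_pos": [1.0, -0.2, 0.5], "angular": [0.03, -0.012, -0.024], "fingers": 5.5}
    - {"delta_pos": [0.8, -0.2, 0.4], "angular": [0.03, -0.012, -0.024], "fingers": 5.5}
    - {"delta_pos": [0.4, 0, 0.2], "angular": [0.02, -0.006, -0.015], "fingers": 5.5}
    - {"delta_pos": [0, 0, 0], "angular": [0, 0, 0], "fingers": 5.5}
    - {"delta_pos": [0, 0, 0], "angular": [0, 0, 0], "fingers": 5.5}

```text
time: 30.52
tool_pos: [607.7, -141.8, 115.6]
eef_rot: [[0.204, -0.723, 0.66], [-0.979, -0.142, 0.147], [-0.013, -0.676, -0.737]]
ft_force: [-0.1, -0.2, -1.9]
gripper_width: 60.4
```

```bash
python3 - <<'E'
from h import *
print(robot.get_obs()["qpos"])
plan(tgt(12,25),R2,5)
E
```

```text
[-0.34953824  0.24336017  0.8421666   2.17653653 -1.38681596  0.60526458
  0.18621553]
t 30.5167 P [ 607.6995 -141.779   115.6171] d_tool [ 0.3835 -0.098   3.9412] |d| 3.9610295767538846 w [ 0.0431 -0.0128 -0.0321] minrows 0.9498871886699963 0.44206874473539237
[0.08, -0.02, 0.79] [0.009, -0.003, -0.006]
[0.08, -0.01, 0.79] [0.009, -0.003, -0.006]
[0.08, -0.01, 0.79] [0.009, -0.003, -0.006]
[0.08, 0.0, 0.79] [0.009, -0.003, -0.006]
[0.08, 0.01, 0.79] [0.009, -0.003, -0.006]
```

jog_arm:
  rows:
    - {"delta_pos": [0.1, 0, 0.6], "angular": [0, 0, 0], "fingers": 5.5}
    - {"delta_pos": [0.1, 0, 0.6], "angular": [0, 0, 0], "fingers": 5.5}
    - {"delta_pos": [0, 0, 0.2], "angular": [0, 0, 0], "fingers": 5.5}

```text
time: 30.77
tool_pos: [615.8, -140.5, 103.4]
eef_rot: [[0.203, -0.727, 0.656], [-0.979, -0.141, 0.147], [-0.015, -0.672, -0.741]]
ft_force: [-0.7, 0.3, -2.7]
gripper_width: 60.5
```

```bash
python3 - <<'E'
from h import *
print(robot.get_obs()["qpos"])
plan(tgt(12,25),R2,5)
E
```

```text
[-0.26604674  0.27050536  0.74132257  2.16265708 -1.4178439   0.58719075
  0.20735424]
t 30.7667 P [ 615.8142 -140.4901  103.4325] d_tool [ 0.3286 -0.3307  2.487 ] |d| 2.5303264035757156 w [ 0.0487 -0.0125 -0.0342] minrows 0.6067929025361428 0.4862829333764622
[0.07, -0.07, 0.5] [0.01, -0.002, -0.007]
[0.07, -0.06, 0.5] [0.01, -0.002, -0.007]
[0.07, -0.06, 0.5] [0.01, -0.002, -0.007]
[0.07, -0.05, 0.5] [0.01, -0.002, -0.007]
[0.07, -0.04, 0.5] [0.01, -0.002, -0.007]
```

jog_arm:
  rows:
    - {"delta_pos": [0.05, 0, 0], "angular": [0.006, 0, 0], "fingers": 5.5}
    - {"delta_pos": [0.05, 0, 0], "angular": [0.006, 0, 0], "fingers": 5.5}
    - {"delta_pos": [0.05, 0, 0], "angular": [0, 0, -0.005], "fingers": 5.5}
    - {"delta_pos": [0.05, 0, 0], "angular": [0, 0, -0.005], "fingers": 5.5}

```text
time: 31.1
tool_pos: [615.7, -139.0, 102.5]
eef_rot: [[0.213, -0.72, 0.661], [-0.977, -0.151, 0.151], [-0.009, -0.678, -0.735]]
ft_force: [0.5, 0.2, -2.5]
gripper_width: 60.5
```

```bash
python3 - <<'E'
from h import *
print(robot.get_obs()["qpos"])
plan(tgt(12,25),R2,5)
E
```

```text
[-0.17782611  0.25579469  0.64063326  2.16580658 -1.42035834  0.5634598
  0.23409296]
t 31.1 P [ 615.6685 -138.9519  102.5358] d_tool [ 0.493  -0.355   2.4089] |d| 2.484352900358354 w [ 0.0407 -0.0091 -0.0223] minrows 0.5957680816207084 0.37863553172358055
[0.1, -0.07, 0.48] [0.008, -0.002, -0.004]
[0.1, -0.07, 0.48] [0.008, -0.002, -0.004]
[0.1, -0.06, 0.48] [0.008, -0.002, -0.004]
[0.1, -0.06, 0.48] [0.008, -0.002, -0.004]
[0.1, -0.05, 0.48] [0.008, -0.002, -0.004]
```

The controller holds q5 at a margin of 0.02 and shifts the elbow instead, so I'm continuing gently.

jog_arm:
  rows:
    - {"delta_pos": [0.1, -0.1, 0.4], "angular": [0.008, -0.002, -0.004], "fingers": 5.5}
    - {"delta_pos": [0.1, -0.1, 0.4], "angular": [0.008, -0.002, -0.004], "fingers": 5.5}
    - {"delta_pos": [0.1, -0.1, 0.4], "angular": [0.008, -0.002, -0.004], "fingers": 5.5}
    - {"delta_pos": [0.1, -0.05, 0.4], "angular": [0.008, -0.002, -0.004], "fingers": 5.5}
    - {"delta_pos": [0.1, 0, 0.3], "angular": [0.008, 0, -0.004], "fingers": 5.5}
    - {"delta_pos": [0, 0, 0], "angular": [0, 0, 0], "fingers": 5.5}

```text
time: 31.6
tool_pos: [633.1, -136.5, 91.5]
eef_rot: [[0.24, -0.687, 0.686], [-0.971, -0.171, 0.168], [0.002, -0.706, -0.708]]
ft_force: [-0.3, -0.0, -2.2]
gripper_width: 60.2
```

```bash
python3 - <<'E'
from h import *
print(robot.get_obs()["qpos"])
plan(tgt(12,25),R2)
plan(tgt(5,8),R2,5)
E
```

```text
[ 0.47782634  0.28142374 -0.08805367  2.12908926 -1.42991311  0.41663521
  0.3448616 ]
t 31.6 P [ 633.1368 -136.5473   91.502 ] d_tool [0.3445 0.216  0.3954] |d| 0.5671192871371921 w [0.0014 0.0022 0.0045] minrows 0.13599982904968635 0.041390490148115355
t 31.6 P [ 633.1368 -136.5473   91.502 ] d_tool [0.3451 0.9135 2.0964] |d| 2.3126478915721544 w [0.0014 0.0022 0.0045] minrows 0.5545918205209004 0.041390490148115355
[0.07, 0.18, 0.42] [0.0, 0.0, 0.001]
[0.07, 0.18, 0.42] [0.0, 0.0, 0.001]
[0.07, 0.18, 0.42] [0.0, 0.0, 0.001]
[0.07, 0.18, 0.42] [0.0, 0.0, 0.001]
[0.07, 0.18, 0.42] [0.0, 0.0, 0.001]
```

jog_arm:
  rows:
    - {"delta_pos": [0.1, 0.2, 0.3], "angular": [0, 0, 0], "fingers": 5.5}
    - {"delta_pos": [0.1, 0.2, 0.3], "angular": [0, 0, 0], "fingers": 5.5}
    - {"delta_pos": [0.1, 0.2, 0.3], "angular": [0, 0, 0], "fingers": 5.5}
    - {"delta_pos": [0, 0, 0], "angular": [0, 0, 0], "fingers": 5.5}

```text
time: 31.93
tool_pos: [634.8, -142.3, 79.7]
eef_rot: [[0.235, -0.691, 0.684], [-0.972, -0.168, 0.164], [0.001, -0.703, -0.711]]
ft_force: [0.2, -0.1, -2.4]
gripper_width: 60.4
```

```bash
python3 - <<'E'
from h import *
print(robot.get_obs()["qpos"])
plan(tgt(5,8),R2)
p=vision.capture("scene");save(p,"s7.png",(330,170,490,300),4)
for X in(F,F+XU*35,F-XU*55):
  for y in(-20,20): print((proj(p,X+Y*y)-[330,170])*4)
E
```

```text
[ 0.61503999  0.31848862 -0.23393044  2.1189272  -1.42744738  0.37289674
  0.37320652]
t 31.9333 P [ 634.8227 -142.3147   79.7008] d_tool [-0.2574  0.0939  1.2415] |d| 1.2713790258095454 w [ 0.0052 -0.0013  0.0006] minrows 0.3048870565490517 0.042903984668025225
[379.0444 318.9044]
[305.0278 291.5351]
[406.8564 254.0588]
[332.717  228.2226]
[334.612  422.5012]
[260.8071 392.6475]
```

View pics/s7.png

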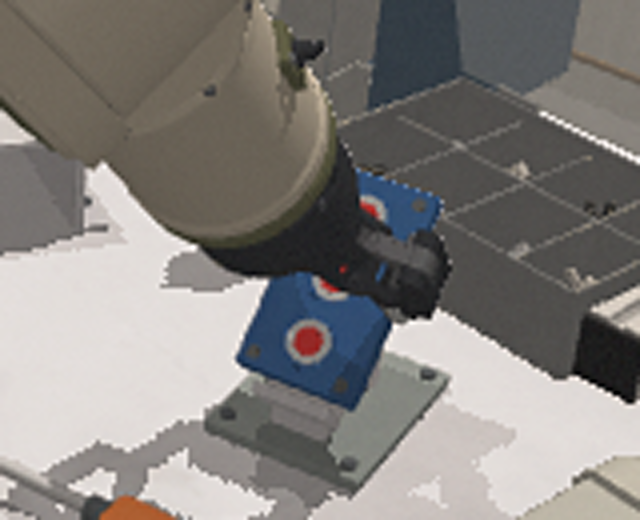

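Plate is parallel above the slope, centred, ~20 mm off it. Approaching with small steps and watching the force.

jog_arm:
  rows:
    - {"delta_pos": [-0.1, 0, 0.3], "angular": [0.005, 0, 0], "fingers": 5.5}
    - {"delta_pos": [-0.1, 0, 0.3], "angular": [0, 0, 0], "fingers": 5.5}
    - {"delta_pos": [0, 0, 0.3], "angular": [0, 0, 0], "fingers": 5.5}
    - {"delta_pos": [0, 0, 0.2], "angular": [0, 0, 0], "fingers": 5.5}
    - {"delta_pos": [0, 0, 0], "angular": [0, 0, 0], "fingers": 5.5}

```text
time: 32.4
tool_pos: [642.3, -137.4, 71.1]
eef_rot: [[0.237, -0.689, 0.685], [-0.971, -0.171, 0.164], [0.004, -0.704, -0.71]]
ft_force: [-0.4, 0.7, -2.7]
gripper_width: 60.3
```

```bash
python3 - <<'E'
from h import *
print(robot.get_obs()["qpos"])
plan(tgt(5,0),R2)
E
```

```text
[ 0.73336356  0.36043622 -0.38746541  2.10655624 -1.42719543  0.30986472
  0.39881584]
t 32.4 P [ 642.2877 -137.3975   71.1298] d_tool [0.0453 0.086  0.8409] |d| 0.8464982999387378 w [ 0.0041 -0.0013  0.0041] minrows 0.20299719422991314 0.047252421737418546
```

jog_arm:
  rows:
    - {"delta_pos": [0, 0, 0.25], "angular": [0.004, 0, 0.003], "fingers": 5.5}
    - {"delta_pos": [0, 0, 0.25], "angular": [0, 0, 0], "fingers": 5.5}
    - {"delta_pos": [0, 0, 0.15], "angular": [0, 0, 0], "fingers": 5.5}
    - {"delta_pos": [0, 0, 0], "angular": [0, 0, 0], "fingers": 5.5}

```text
time: 32.73
tool_pos: [647.2, -135.8, 66.1]
eef_rot: [[0.236, -0.688, 0.687], [-0.972, -0.169, 0.165], [0.002, -0.706, -0.708]]
ft_force: [0.5, -1.0, -3.0]
gripper_width: 60.4
```

```bash
python3 - <<'E'
from h import *
print(robot.get_obs()["qpos"])
plan(tgt(5,0),R2)
E
```

```text
[ 0.80482397  0.39241944 -0.47783116  2.09759211 -1.42733291  0.27099099
  0.41715663]
t 32.7333 P [ 647.1893 -135.8441   66.127 ] d_tool [0.0822 0.0982 0.1242] |d| 0.1784182251605242 w [ 0.0011 -0.001   0.0022] minrows 0.042786145122427864 0.02098729172206845
```

jog_arm:
  rows:
    - {"delta_pos": [0, 0.15, 0.1], "angular": [0, 0, 0], "fingers": 5.5}
    - {"delta_pos": [0, 0.15, 0.1], "angular": [0, 0, 0], "fingers": 5.5}
    - {"delta_pos": [0, 0, 0.05], "angular": [0, 0, 0], "fingers": 5.5}

```text
time: 32.98
tool_pos: [647.6, -135.9, 63.0]
eef_rot: [[0.237, -0.686, 0.688], [-0.972, -0.17, 0.165], [0.003, -0.707, -0.707]]
ft_force: [0.1, -0.8, -1.8]
gripper_width: 60.5
```

```bash
cat >> h.py <<'E'
def st():
    o=robot.get_obs();f=np.array(o["ft_force"])+[0,0,2.3];print("F ledge",f@XU,"F slope",f@N,"side",f@Y,o["qpos"]);plan(tgt(0,0),R2)
E
python3 -c "
from h import *
st()"
```

```text
F ledge 0.3041105662000093 F slope 0.42872949837412283 side -0.757355797968909 [ 0.8514742   0.41071764 -0.53218803  2.09665216 -1.42772863  0.24827112
  0.43489714]
t 32.9833 P [ 647.6462 -135.8717   62.975 ] d_tool [ 0.0678  0.4065 -0.1298] |d| 0.4320532699540563 w [-0.0002 -0.0013  0.0036] minrows 0.10360989687147633 0.03027790600828299
```

jog_arm:
  rows:
    - {"delta_pos": [0, 0.1, 0.1], "angular": [0, 0, 0.003], "fingers": 5.5}
    - {"delta_pos": [0, 0.1, 0.1], "angular": [0, 0, 0], "fingers": 5.5}
    - {"delta_pos": [0, 0.05, 0.05], "angular": [0, 0, 0], "fingers": 5.5}

```text
time: 33.23
tool_pos: [648.5, -135.8, 62.0]
eef_rot: [[0.236, -0.684, 0.69], [-0.972, -0.168, 0.166], [0.002, -0.71, -0.704]]
ft_force: [-13.4, 0.5, 11.9]
gripper_width: 60.6
```

```bash
python3 -c "
from h import *
st()"
```

```text
F ledge 0.9029966248229131 F slope 19.203962456725684 side 3.660840103951608 [ 0.89526645  0.42636304 -0.58275101  2.09572209 -1.42790508  0.22890321
  0.448212  ]
t 33.2333 P [ 648.4983 -135.8258   61.9977] d_tool [ 0.053   0.3955 -0.2598] |d| 0.47617985607677726 w [-0.0042 -0.0013  0.0022] minrows 0.11419181200881949 0.03915336059948689
```

Slope contact reached (19 N). Easing off and sliding down towards the ledge.

jog_arm:
  rows:
    - {"delta_pos": [0, 0.05, -0.1], "angular": [0, 0, 0], "fingers": 5.5}
    - {"delta_pos": [0, 0.15, -0.03], "angular": [0, 0, 0], "fingers": 5.5}
    - {"delta_pos": [0, 0.15, 0], "angular": [0, 0, 0], "fingers": 5.5}
    - {"delta_pos": [0, 0, 0], "angular": [0, 0, 0], "fingers": 5.5}

```text
time: 33.57
tool_pos: [647.4, -136.0, 63.3]
eef_rot: [[0.238, -0.68, 0.694], [-0.971, -0.169, 0.167], [0.004, -0.714, -0.7]]
ft_force: [0.5, -0.0, -1.9]
gripper_width: 60.8
```

```bash
python3 -c "
from h import *
st()"
```

```text
F ledge 0.5867146658327749 F slope -0.06018015623672483 side -0.11927529824002635 [ 0.93305896  0.43298264 -0.62219767  2.0990849  -1.42812286  0.21881013
  0.46185733]
t 33.5667 P [ 647.3673 -135.9954   63.2742] d_tool [ 0.0619  0.4056 -0.0912] |d| 0.4203418493383393 w [-0.0094 -0.001   0.0045] minrows 0.10080140271902621 0.08364424807700377
```

jog_arm:
  rows:
    - {"delta_pos": [0, 0.2, 0], "angular": [-0.005, 0, 0.003], "fingers": 5.5}
    - {"delta_pos": [0, 0.2, 0], "angular": [-0.003, 0, 0], "fingers": 5.5}
    - {"delta_pos": [0, 0.2, 0], "angular": [0, 0, 0], "fingers": 5.5}

```text
time: 33.82
tool_pos: [647.4, -136.0, 63.1]
eef_rot: [[0.238, -0.68, 0.693], [-0.971, -0.169, 0.168], [0.003, -0.713, -0.701]]
ft_force: [4.6, 1.8, 3.8]
gripper_width: 60.6
```

```bash
python3 -c "
from h import *
st()"
```

```text
F ledge 7.812781383014557 F slope 0.8461000029695008 side 0.6209585341562539 [ 0.94069722  0.43602748 -0.6311485   2.09778004 -1.41412225  0.21549575
  0.45015279]
t 33.8167 P [ 647.4224 -135.9571   63.0725] d_tool [ 0.0645  0.3957 -0.1095] |d| 0.41559926913438594 w [-0.0086 -0.0001  0.004 ] minrows 0.09966409331759855 0.07582767531452972
```

Ledge contact (7.8 N). Now a light press to the slope, then release.

jog_arm:
  rows:
    - {"delta_pos": [0, 0.02, 0.1], "angular": [-0.004, 0, 0.002], "fingers": 5.5}
    - {"delta_pos": [0, 0.02, 0.05], "angular": [0, 0, 0], "fingers": 5.5}

```text
time: 33.98
tool_pos: [648.5, -135.9, 62.0]
eef_rot: [[0.236, -0.683, 0.691], [-0.972, -0.167, 0.167], [0.001, -0.711, -0.704]]
ft_force: [-13.2, -0.4, 15.3]
gripper_width: 60.7
```

```bash
python3 -c "
from h import *
st()"
```

```text
F ledge 3.293501141736446 F slope 21.581285444097645 side 2.691765272746838 [ 0.93278191  0.43778974 -0.6256077   2.09393668 -1.39873246  0.21334056
  0.43034563]
t 33.9833 P [ 648.54   -135.8831   62.0077] d_tool [ 0.0464  0.3979 -0.2614] |d| 0.4783310579962188 w [-0.005  -0.0002  0.0016] minrows 0.11470768776887741 0.04159487438394454
```

jog_arm:
  rows:
    - {"delta_pos": [0, 0, -0.03], "angular": [0, 0, 0], "fingers": 5.5}
    - {"delta_pos": [0, 0, 0], "angular": [0, 0, 0], "fingers": 7.0}
    - {"delta_pos": [0, 0, 0], "angular": [0, 0, 0], "fingers": 8.0}
    - {"delta_pos": [0, 0, 0], "angular": [0, 0, 0], "fingers": 8.5}
    - {"delta_pos": [0, 0, 0], "angular": [0, 0, 0], "fingers": 8.5}
    - {"delta_pos": [0, 0, 0], "angular": [0, 0, 0], "fingers": 8.5}
    - {"delta_pos": [0, 0, 0], "angular": [0, 0, 0], "fingers": 8.5}

```text
time: 34.57
tool_pos: [646.1, -137.6, 59.5]
eef_rot: [[0.233, -0.688, 0.688], [-0.973, -0.165, 0.164], [0.0, -0.707, -0.707]]
ft_force: [-0.2, 0.0, 0.3]
gripper_width: 84.8
```

```bash
python3 -c "
from h import *
st()"
```

```text
F ledge 1.6939429408688678 F slope 1.9963959383117837 side 0.09456811978149547 [ 0.9323517   0.4380662  -0.62145432  2.0968096  -1.39648839  0.212341
  0.42770028]
t 34.5667 P [ 646.078  -137.5785   59.4528] d_tool [-0.0594  0.0211 -0.2428] |d| 0.2508727340686194 w [-0.0001 -0.002  -0.0015] minrows 0.06016132711477683 0.019821217843247366
```

jog_arm:
  rows:
    - {"delta_pos": [0, 0, -0.4], "angular": [0, 0, 0], "fingers": 8.5}
    - {"delta_pos": [0, 0, -0.6], "angular": [0, 0, 0], "fingers": 8.5}
    - {"delta_pos": [0, 0, -0.8], "angular": [0, 0, 0], "fingers": 8.5}
    - {"delta_pos": [0, 0, -1.0], "angular": [0, 0, 0], "fingers": 8.5}
    - {"delta_pos": [0, 0, -1.0], "angular": [0, 0, 0], "fingers": 8.5}

```text
time: 34.98
tool_pos: [617.8, -143.0, 86.5]
eef_rot: [[0.234, -0.689, 0.686], [-0.972, -0.163, 0.167], [-0.004, -0.706, -0.708]]
ft_force: [0.4, -0.6, 0.3]
gripper_width: 85.2
```

```bash
python3 -c "
from h import *
st()"
```

```text
F ledge 2.017566323160192 F slope 1.6625193398006315 side -0.6905398418575281 [ 0.9305342   0.32320587 -0.55887852  2.14002495 -1.29214117  0.30999692
  0.29417418]
t 34.9833 P [ 617.8027 -143.0162   86.4721] d_tool [ 0.0809 -0.108   3.7013] |d| 3.7037705828024463 w [ 0.0015  0.0013 -0.0037] minrows 0.888194384365095 0.03349324525669094
```

jog_arm:
  rows:
    - {"delta_pos": [0, -0.5, -1.2], "angular": [0, 0, 0], "fingers": 8.5}
    - {"delta_pos": [0, -1.0, -1.5], "angular": [0, 0, 0], "fingers": 8.5}
    - {"delta_pos": [0, -1.5, -1.5], "angular": [0, 0, 0], "fingers": 8.5}
    - {"delta_pos": [0, -1.5, -1.5], "angular": [0, 0, 0], "fingers": 8.5}
    - {"delta_pos": [0, -1.5, -1.5], "angular": [0, 0, 0], "fingers": 8.5}
    - {"delta_pos": [0, -1.0, -1.0], "angular": [0, 0, 0], "fingers": 8.5}
    - {"delta_pos": [0, 0, 0], "angular": [0, 0, 0], "fingers": 8.5}

```text
time: 35.57
tool_pos: [603.6, -146.9, 200.9]
eef_rot: [[0.229, -0.694, 0.683], [-0.973, -0.161, 0.163], [-0.003, -0.702, -0.712]]
ft_force: [0.8, -0.2, -0.6]
gripper_width: 85.1
```

```bash
python3 - <<'E'
from h import *
print(robot.get_obs()["qpos"])
p=vision.capture("scene");t=vision.capture("top")
im=p["frame"][:,:,::-1].copy();im=cv2.resize(im,None,fx=4,fy=4,interpolation=cv2.INTER_CUBIC)
def P(a,y,n): return tuple(int(v) for v in proj(p,F+XU*a+Y*y+N*n)*4)
for n in(0,12):
    q=[P(-55,-31,n),P(55,-31,n),P(55,31,n),P(-55,31,n)]
    cv2.polylines(im,[np.array(q)],True,(0,255,0) if n else (0,0,255),1)
A=im[170*4:330*4,300*4:480*4]
B=cv2.resize(t["frame"][150:260,220:430,::-1],(0,0),fx=3.4,fy=3.4,interpolation=cv2.INTER_CUBIC)
A=cv2.resize(A,(714,635));cv2.imwrite("pics/end.png",cv2.resize(np.vstack([A,B]),None,fx=.59,fy=.59,interpolation=cv2.INTER_AREA))
for n,q in(("scene",p),("top",t)):
    i=q["frame"].astype(int);r=((i[:,:,0]-i[:,:,2]>35)&(i[:,:,0]-i[:,:,1]>35)).astype(np.uint8);r[:,:360]=0;r[:,460:]=0;r[:150]=0;r[290:]=0
    k,l,s,ce=cv2.connectedComponentsWithStats(r)
    for j in range(1,k):
        if s[j,4]>4:
            # intersect ray with plane of seals
            o,d=ray(q,ce[j]);X=o+d*(((F+N*12-o)@N)/(d@N));print(n,s[j,4],ce[j].round(1),"up",((X-F)@XU).round(1),"side",((X-F)@Y).round(1))
E
```

```text
[ 0.85670406  0.07336876 -0.42522804  2.07356583 -0.92092659  0.54407814
 -0.19941111]
scene 97 [393.7 197.9] up 76.7 side 79.0
scene 43 [420.9 227.9] up 35.9 side 0.5
scene 44 [414.5 243.1] up 3.1 side 0.1
scene 42 [407.9 258.5] up -29.8 side -0.0
top 15 [394.9 170.3] up 35.6 side -0.4
top 13 [395.8 180.2] up 2.9 side -1.1
top 7 [397.  189.7] up -29.6 side -2.7
top 194 [407.7 238.9] up -223.1 side -26.4
```

Picture limit is reached, so this check is numeric. The seals lie at +35.9/+3.1/−29.8 mm up the slope, 0–0.5 mm sideways in the scene view; the top view gives the same up-slope values. Last comparison of hook, tape and bottle, then hand in.

```bash
python3 - <<'E'
from h import *
p=vision.capture("scene");i=p["frame"].astype(int)
r=(i[:,:,0]>150)&(i[:,:,2]<80)&(i[:,:,0]-i[:,:,2]>110);r[:240]=0;ys,xs=np.nonzero(r);print("orange",r.sum(),atz(p,(xs.mean(),ys.mean()),22),"expected ~480,-182 (a visible-side bias of ~+8,+5 seen before)")
for th in("tape_white","oil_bottle","hook"):
    for d in finder.find_in(th,p)[:2]: print(th,d["p"],np.array(d["position"])*[640,400])
o=robot.get_obs();print(o["time"],np.abs(o["joint_velocities"]).max(),o["ft_force"])
ticket.close_job()
E
```

```text
orange 473 [ 464.74756771 -125.19581546   22.        ] expected ~480,-182 (a visible-side bias of ~+8,+5 seen before)
tape_white 0.72 [304.32 199.68]
tape_white 0.54 [298.176 181.68 ]
oil_bottle 0.75 [389.696 221.   ]
oil_bottle 0.29 [356.224 298.88 ]
hook 0.34 [305.216 199.2  ]
35.8667 0.00513912908951676 [ 0.20435511  0.54304779 -0.16186282]
the job is handed in; nothing more can be done
```

I dragged the plate out with the hook and laid the hook flat on the bench. Then I gripped the plate and leaned it lengthways on the rest, and handed the job in at about 36 s of 69. My first grip brought joint 7 almost to its limit, so I set the plate down on the open bench and regripped it a half turn round.

**Plate:**
- **Position:** both cameras put the middle seal about 3 mm up the slope from my estimate of the seated point (allowed 8 mm). Sideways it was about 0 mm in the scene view and −0.4 to −2.7 mm across the seals in the top view (allowed 15 mm).
- **Flatness:** seal spacing was even in both views, which fits the plate lying flat and straight, seals outward.
- **Contact:** before release I felt the ledge (about 8 N) and the slope (peak sampled about 22 N, limit 65 N).

**Robot:** after release it backed off to about 200 mm height, with no contact force and almost no motion.

**Bystanders:** the finder saw the oil bottle and one of its two tape detections within about 3 pixels of where they started.

**Checks that failed or disagreed:**
- **Hook:** the final colour check gave (465, −125) instead of about (480, −182). That mask was about 60% larger than the grip alone and probably took in the yellow screwdriver. The finder's final hook detection was also weak and in the wrong place. A picture just after release showed the hook flat, and I moved nothing near it afterwards.
- **Last picture:** I could not view the final image because the picture limit was reached, so the final check was by numbers only.

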